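Set and lock the clamp block on a press column

TASK

Slide the clamp block along the lying column until it butts against the bearing block farther from the robot. Then take from the rack the one T-handled hex key that fits the block's screw, seat it fully home in the socket before turning, and turn the screw clockwise to its stop. With the block still against the bearing block, leave that key standing upright in the screw and let go; the other keys stay in the rack and the things standing about stay undisturbed.

Things in the scene. Friction and masses are not known exactly. Their poses are not given: they have to be found in the camera images.
- jig: blue plate 320 x 100 x 12 mm fixed to the bench, with two blue bearing blocks (40 mm along x, 70 wide, tops 85 mm above the bench, centred at x = -130 and +130 mm) and a steel column, 30 mm diameter, 420 long, lying along x, axis 52 mm above the bench. Origin: centre of its underside, z up. Jig and rack may change sides. The +x bearing block, the one farther from the robot, is the block's stop
- clamp_block (a joint): gap in m between the clamp block and the jig's +x bearing block: 0 = butted (end of travel), grows towards the jig's -x, at most 0.13. Slides stiffly (6 N) and stays where left. The block is plain aluminium, 60 mm along the column, 50 mm wide, 60 mm tall (30 to 90 mm above the bench), its two long sides flat and free to be pinched
- block_top (a point): centre of the clamp block's top face, 90 mm above the bench, axes as the jig's; the screw's axis passes through it. A round counterbore of 28 mm diameter there holds the screw, whose head lies 3 mm below the top face
- clamp_screw (a joint): angle of the clamp screw in rad, growing clockwise seen from above; it starts somewhere from 0 to 0.5 (loose) and meets its stop at 1.3 (tight). It turns with about 0.12 N m and stays where it is left
- socket_floor (a point): centre of the floor of the screw's hexagonal socket, 71 mm above the bench (19 mm below the block's top); z up, turns with the screw; its x axis points at the middle of one of the six flats. The socket is 15.2 mm across flats, 13 mm deep, with a 3 mm sloping lead-in above that
- rack: dark steel rack 220 x 100 mm fixed to the bench, holding three upright T-handled keys in a row along its x at -80, 0 and +80 mm, in any order. Its upper plate (70 mm wide, 20 mm thick, top 100 mm above the bench) has round holes of 22 mm. Origin: centre of its underside at bench level
- key_mid: the key that fits: the middle one by handle length and shank, about 0.22 kg. Origin: centre of the lower end of the shank; z up along it. Black bar handle 110 mm long (along the key's y), 18 mm wide, 24 mm tall, 105 to 129 mm above the origin; below it a neck, then a disc of 32 mm diameter from 91 to 85 mm that rests on the rack. It must be lifted 90 mm straight up to leave the rack
- key_tip (a point): centre of the lower end of key_mid; axes as the key's. The shank is hexagonal, 14 mm across flats, for 45 mm from here (the last 3 mm stepped down to 11 mm), the x axis square to a flat; above it a round ferrule of 20 mm diameter. It enters the socket when the two x axes agree, modulo 60 degrees, within 10 degrees: so about 10 degrees of free play either way when turning
- key_grip (a point): centre of key_mid's handle, 117 mm above its tip
- key_small: wrong key: the same shape, shank 10 mm across flats, handle 80 mm long; origin at its tip. Leave it in the rack
- key_large: wrong key: the same shape, shank 17 mm across flats, handle 140 mm long; origin at its tip. Leave it in the rack
- cylinder: bystander: clear measuring cylinder 150 mm tall, 42 mm diameter on a 56 mm foot, standing between jig and rack; origin at the centre of its underside
- cell: bystander: round steel consolidation cell, 100 mm diameter, 68 mm tall, on the bench to the left; origin at the centre of its underside
- stones: bystander: white tray 120 x 90 x 30 mm with porous stones, on the bench to the right; origin at the centre of its underside
Mind the look-alikes: they are no part of the job. Leave any blue or purple look-alike of the key_mid alone.

How it is judged (in metres and radians):
On the way, in this order (a step that is already met when the one before it is completed fails the run):
1. the clamp block butts against the bearing block (gap under 2.5 mm) with the screw still loose (value of joint clamp_block below 0.0025 m and value of joint clamp_screw below 0.75 rad), for 0.1 s.
2. the key is fully home in the socket (tip within 3 mm of the floor) before the screw is turned (z of key_tip in the frame of socket_floor below 0.003 m and horizontal distance between key_tip and socket_floor below 0.003 m and value of joint clamp_screw below 0.75 rad), for 0.1 s.
3. the screw is turned clockwise to its stop (beyond 1.2 rad of 1.3) with the key still home (value of joint clamp_screw above 1.2 rad and z of key_tip in the frame of socket_floor below 0.004 m and horizontal distance between key_tip and socket_floor below 0.003 m), for 0.1 s.
At the end, for the whole second after the job is handed in: The screw is beyond 1.2 rad (stop at 1.3), the clamp block within 2.5 mm of the bearing block, the key stands in the socket within 4 mm of its floor and 4 mm of its axis, tilted less than 0.2 rad, at rest and released; the other two keys are within 20 mm of where they stood (value of joint clamp_screw above 1.2 rad and value of joint clamp_block below 0.0025 m and z of key_tip in the frame of socket_floor below 0.004 m and horizontal distance between key_tip and socket_floor below 0.004 m and angle between key_mid's own z axis and vertical below 0.2 rad and linear speed of key_mid below 0.03 m/s and distance of each of key_small, key_large from where it was at the start of the episode below 0.02 m); the robot touches nothing.
It fails at once if one of the other two keys is moved more than 40 mm (lifted out of the rack) (distance of any of key_small, key_large from where it was at the start of the episode above 0.04 m).
It fails at once if the measuring cylinder, the cell or the tray is shifted more than 20 mm, or the cylinder is tipped more than 0.3 rad (distance of any of cylinder, cell, stones from where it was at the start of the episode above 0.02 m or angle between cylinder's own z axis and vertical above 0.3 rad).
It also fails if it takes over 61 s, if anything falls off the work surface, if the arm or the gripper's body presses on something with over 40 N, if the wrist force passes 120 N, or if a joint passes its speed limit or range.

ROBOT

A 6-joint arm with a two-finger parallel gripper is mounted at the origin on the work surface. World frame = base frame: x ahead of the robot, y to its left, z up, the work surface at z = 0. Lengths are in mm, angles in rad, forces in N, time in s.
With the tool pointing down it reaches from about 300 to 750 mm from the base axis. Payload 8.5 kg.
Tool frame: the origin (TCP) lies midway between the tips of the shut fingers; the grasp point (between the pads) lies 19 mm behind it; z points along the fingers, y is the direction in which the jaws open and shut (so a half turn about z gives the same grasp; the last joint's range is limited). The gripper opens to 88 mm and grips with 3 to 60 N. Pads are 18 mm wide; open, the fingers measure 123 mm over their backs; the gripper's body (75 mm by 187 mm) begins 45 mm behind the grasp point.
Start: joints at [1.034, 0.381, 1.297, -0, 1.464, -0.215], TCP at [173.942, 521.751, 238.748] pointing down, gripper open.
Joint ranges: [-3.11, 3.11], [-0.89, 2.33], [0.22, 2.48], [-1.42, 4.56], [0.17, 2.85], [-2.88, 2.88]. Speed limits (rad/s): [2.39, 2.39, 3.14, 3.14, 3.14, 3.14].

INTERFACE

Orientations are given as a unit quaternion [x, y, z, w].
In Python, from workcell import sensors, snapshot, calibration, workorder, spotter gives the robot as it stands.
- The arm moves only by the tool play_rows, never from a script. Its argument "rows" is a list of rows, each a list of 2 entries, a list of its own where there are three numbers: the shift along the tool's x, y, z in cm, then the turn about the tool's z in rad. In form: [[[dx, dy, dz], turn], ...]. A call has 1 to 8 rows; each row is the pose to reach, as a shift and turn from the pose commanded when the call began, along the tool's axes at that moment; what a row does not reach only later rows make up. A row lasts 1/8 s, in which the tool goes at most 62.5 mm and 10.7 degrees, less where a joint would pass 70% of its speed; a pose out of reach is approached as far as the arm can. A call with a gripper value outside its range is refused whole. "claw" is the opening in per cent of the stroke, from 0 (shut) to 100 (fully open), set as the call begins (left out, the last holds). The fingers move at their own pace and stop on an object; "force" is the grip in N (left out, the last holds). Time passes only in rows, so rows that repeat a pose let the fingers close. It gives the time, the measured TCP pose, the force and the opening at its end, in the units of the state.
- sensors.observe(): the state, without advancing time (a new reading comes with each control period).
- snapshot(name): name is "scene" or "side" or "wrist"; returns the picture (480x640x3 uint8, red, green, blue); there is no depth.
- calibration(name): a dict with "camera_matrix" (3x3 intrinsics, pixels), "pose" (4x4, takes a point from camera to world coordinates); the wrist camera has in their place "tool_from_camera" (4x4, takes a point from camera to tool coordinates, whose origin is the TCP and whose axes are the flange's). Camera axes: x right, y up, looking along -z (the intrinsics and any distortion apply to the point x, -y, -z); pixel columns grow to the right and rows downward; lengths in mm; the calibration is good to about 2 mm. A picture is of the moment at which its call begins: read the wrist's pose just before it. calibration takes no time and is no camera call.
- workorder.sign_off(): hands the job in, once; it reports no verdict.
Trained networks look in the newest picture that a camera, given by its name, has taken for a name from the list of things; names that differ only in an ending like _2 or _b are one class to them, and where a whole thing is asked for, a point or a joint stands for the part that bears it (a point fixed in the world has none). Each returns a list of dicts, best first, with "p" (0 to 1); they miss things now and then, are a little off and sometimes report something else, mostly with a low value. They report only what shows in the picture. A call takes as long as a camera call. They do not tell look-alikes from the thing itself.
- spotter.trace(camera, label): "region" (480x640 bool, what is visible of it) and "bbox" ([left, top, width, height] in pixels, round what is visible of it).
The state is a dict: "time_s": time; "joint_pos": joint angles; "joint_velocities": joint speeds; "joint_torque": joint torques, N m; "eef_pos": TCP position; "eef_rot": TCP orientation; "force": force on the tool from outside, world axes, zero at the start; "torque": the same for the moment, N m; "grip_width": finger opening in mm.
Only numpy, scipy, OpenCV 4.12 (cv2) and the standard library are available. Lean on these libraries where they do the work, as an engineer would, in place of code of your own. Each camera call takes 0.05 s, during which the arm holds its last target.

## Working session

There is one attempt and no reset: what is moved stays moved. The work goes in short steps, Python scripts to look and compute and a tool call to move; the robot and the scene stay as the last step left them, time stands still between calls to the robot, and variables do not carry over. Pictures are saved under pics/ and viewed, and the job is handed in when it is done.

Besides the shell and the picture viewer there is one more tool, called after "Request:" in YAML: its name, and indented under it one key for each argument. play_rows: Moves the arm, as the interface text tells. Its arguments: {"type":"object","properties":{"rows":{"type":"array"},"claw":{"type":"number"},"force":{"type":"number"}},"required":["rows"]}

```bash
ls; mkdir -p pics
python3 - <<'E'
from workcell import sensors, snapshot, calibration
import cv2,numpy as np
print(sensors.observe())
for n in ["scene","side","wrist"]:
    im=snapshot(n); cv2.imwrite(f"pics/{n}0.png",im[:,:,::-1])
    print(n,calibration(n))
E
```

```text
pics
{'time_s': 0.0, 'joint_pos': array([ 1.03369426e+00,  3.81138838e-01,  1.29824632e+00, -9.42772984e-07,
        1.46358683e+00, -2.15283489e-01]), 'joint_velocities': array([-0.00232771,  0.00151283, -0.00096665,  0.00015089, -0.00051779,
        0.00081752]), 'joint_torque': array([ 1.07074513e-03, -4.37914824e+01, -2.24564910e+01,  7.14319199e-02,
        3.50564159e-02, -1.21313587e-04]), 'eef_pos': array([173.80781286, 521.51956138, 238.17333201]), 'eef_rot': array([ 1.60215725e-01,  9.87081783e-01, -6.41612195e-04, -2.52936022e-04]), 'force': array([-0.2758364 ,  0.95621138,  0.5176339 ]), 'torque': array([ 0.00230461,  0.02548547, -0.01187244]), 'grip_width': 88.28609847351848}
scene {'camera_matrix': array([[444.9810756 ,   0.        , 315.10823801],
       [  0.        , 444.9810756 , 240.56294868],
       [  0.        ,   0.        ,   1.        ]]), 'pose': array([[-4.36843099e-01, -5.40113172e-01,  7.19337104e-01,
         1.25771786e+03],
       [ 8.99522549e-01, -2.57646951e-01,  3.52813312e-01,
         3.97059950e+02],
       [-5.22410551e-03,  8.01184005e-01,  5.
[... 495 characters left out ...]
7344790e-03,  7.46117451e-01,  6.65812491e-01,
         8.72149896e+02],
       [ 0.00000000e+00,  0.00000000e+00,  0.00000000e+00,
         1.00000000e+00]])}
wrist {'camera_matrix': array([[365.5497647 ,   0.        , 320.81082446],
       [  0.        , 365.5497647 , 231.86708348],
       [  0.        ,   0.        ,   1.        ]]), 'tool_from_camera': array([[ 1.10310180e-03,  9.59723267e-01,  2.80944893e-01,
         7.21877696e+01],
       [ 9.99999114e-01, -8.49195113e-04, -1.02549830e-03,
        -6.70155056e-03],
       [-7.45617552e-04,  2.80945776e-01, -9.59723353e-01,
        -1.45132975e+02],
       [ 0.00000000e+00,  0.00000000e+00,  0.00000000e+00,
         1.00000000e+00]])}
```

View pics/scene0.png

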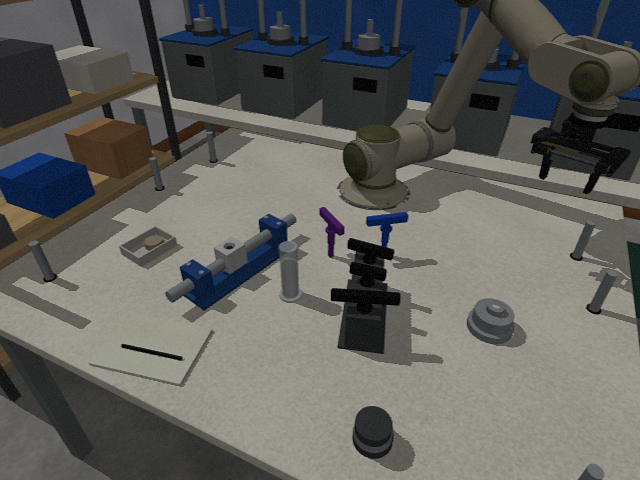

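View pics/side0.png

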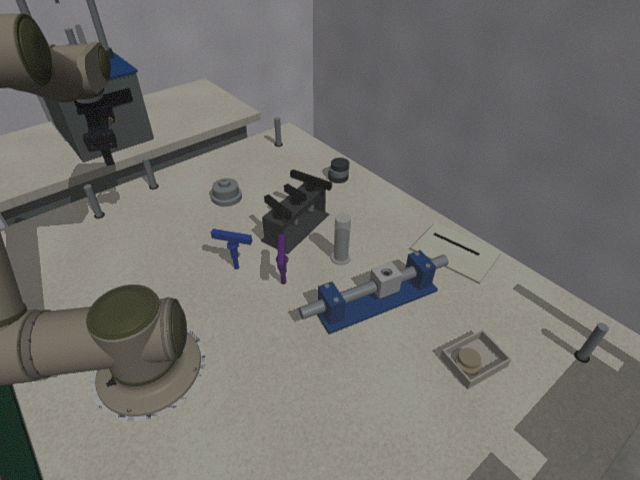

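View pics/wrist0.png

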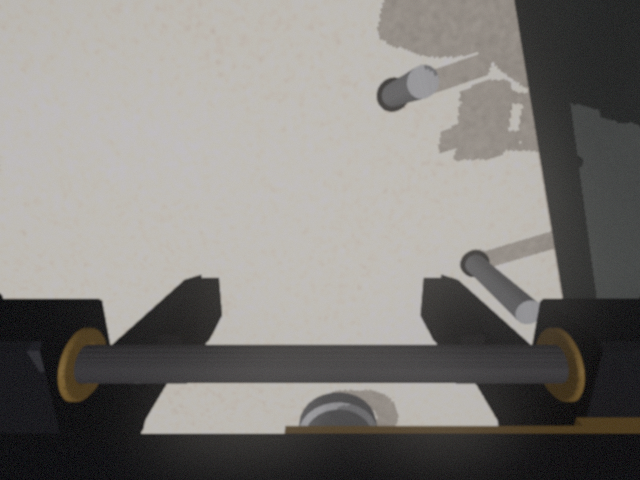

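```bash
cat > h.py <<'E'
import numpy as np,cv2
from workcell import sensors,snapshot,calibration,workorder,spotter
from scipy.spatial.transform import Rotation as R
from scipy.optimize import least_squares
def campose(n,st=None):
    c=calibration(n);K=c['camera_matrix']
    if n=='wrist':
        T=np.eye(4);T[:3,:3]=R.from_quat(st['eef_rot']).as_matrix();T[:3,3]=st['eef_pos']
        P=T@c['tool_from_camera']
    else:P=c['pose']
    return K,P
def proj(n,X,st=None):
    K,P=campose(n,st);X=np.atleast_2d(X)
    p=(X-P[:3,3])@P[:3,:3];p=p*[1,-1,-1]
    q=p@K.T;return q[:,:2]/q[:,2:]
def onplane(n,uv,z,st=None):
    K,P=campose(n,st);uv=np.atleast_2d(uv)
    d=np.c_[uv,np.ones(len(uv))]@np.linalg.inv(K).T*[1,-1,-1]
    d=d@P[:3,:3].T;o=P[:3,3];return o+d*((z-o[2])/d[:,2])[:,None]
def up(im,x0,y0,x1,y1,s):
    return cv2.resize(im[y0:y1,x0:x1],None,fx=s,fy=s,interpolation=cv2.INTER_CUBIC)
E
python3 - <<'E'
from h import *
import pickle
D={}
for n in ["scene","side"]:
    im=snapshot(n); D[n]=im
    for l in ["jig","clamp_block","rack","key_mid","key_small","key_large","cylinder","cell","stones"]:
        r=spotter.trace(n,l)
        D[n,l]=r
        print(n,l,[(round(q['p'],2),q['bbox']) for q in r[:4]])
pickle.dump(D,open('d0.pkl','wb'))
cv2.imwrite('pics/s1.png',up(D['scene'],150,190,420,360,2.9)[:,:,::-1])
cv2.imwrite('pics/s2.png',up(D['side'],200,150,470,340,2.9)[:,:,::-1])
print(sensors.observe()['time_s'])
E
```

```text
scene jig [(0.92, [167.4, 217.0, 132.0, 95.1])]
scene clamp_block [(0.68, [213.1, 237.9, 36.0, 35.7])]
scene rack [(0.67, [337.5, 253.1, 52.0, 101.2])]
scene key_mid [(0.92, [318.4, 205.7, 25.6, 49.7]), (0.83, [348.0, 239.0, 49.4, 25.5]), (0.64, [369.7, 213.0, 40.7, 34.2]), (0.59, [468.0, 294.8, 42.7, 50.1])]
scene key_small [(0.96, [347.0, 260.1, 42.8, 26.5])]
scene key_large [(0.95, [332.0, 287.5, 70.5, 28.7])]
scene cylinder [(0.95, [278.7, 242.5, 22.7, 59.7])]
scene cell [(0.69, [469.1, 299.1, 42.5, 44.8]), (0.6, [346.2, 260.5, 40.0, 27.9])]
scene stones [(0.83, [119.6, 226.0, 57.0, 41.0]), (0.28, [468.6, 295.3, 45.1, 51.7]), (0.17, [347.7, 238.0, 46.9, 24.9])]
side jig [(0.58, [298.2, 249.3, 148.3, 88.4])]
side clamp_block [(0.8, [368.1, 262.9, 31.4, 37.7]), (0.28, [282.8, 182.6, 18.9, 41.3])]
side rack [(0.86, [260.5, 183.2, 68.8, 72.9])]
side key_mid [(0.88, [274.5, 233.7, 10.1, 51.2]), (0.8, [265.2, 195.3, 25.9, 21.8])]
side key_small [(0.83, [282.2, 183.0, 21.2, 40.2])]
side key_large [(0.87, [289.1, 166.5, 44.4, 45.6]), (0.16, [441.3, 331.7, 68.5, 55.9])]
side cylinder [(0.6, [330.1, 209.4, 19.7, 57.0])]
side cell [(0.86, [211.8, 178.1, 29.6, 27.4])]
side stones [(0.69, [442.5, 331.5, 68.4, 56.3]), (0.49, [212.6, 178.5, 29.2, 27.5])]
1.15
```

View pics/s1.png

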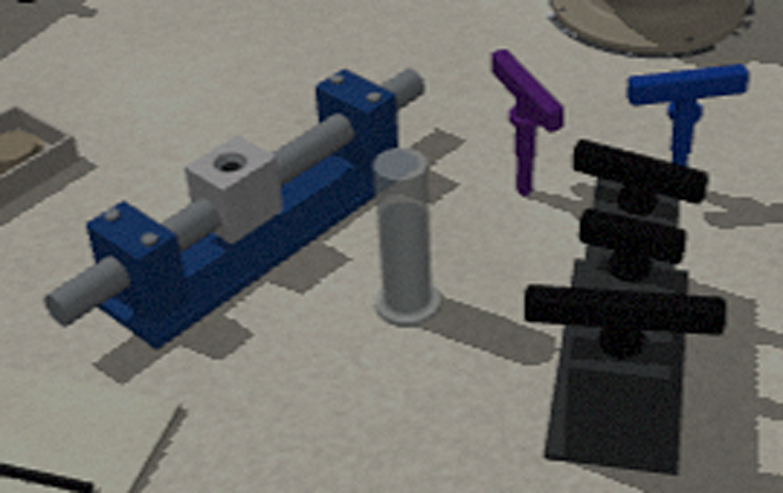

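View pics/s2.png

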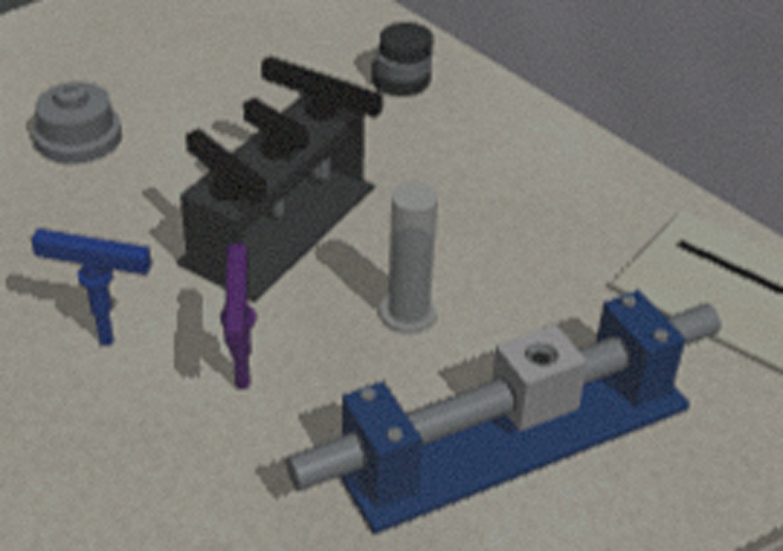

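```bash
cat > fit.py <<'E'
from h import *
from scipy.optimize import minimize
S=4
def box(x0,x1,y0,y1,z0,z1):
    return np.array([[x,y,z] for x in(x0,x1) for y in(y0,y1) for z in(z0,z1)],float)
def cylx(r,x0,x1,z):
    a=np.linspace(0,2*np.pi,24,endpoint=False)
    return np.array([[x,r*np.cos(t),z+r*np.sin(t)] for x in(x0,x1) for t in a])
def cylz(r,z0,z1,x=0,y=0):
    a=np.linspace(0,2*np.pi,24,endpoint=False)
    return np.array([[x+r*np.cos(t),y+r*np.sin(t),z] for z in(z0,z1) for t in a])
def place(parts,x,y,yaw):
    c,s=np.cos(yaw),np.sin(yaw);M=np.array([[c,-s,0],[s,c,0],[0,0,1]])
    return [p@M.T+[x,y,0] for p in parts]
def render(n,parts,st=None):
    m=np.zeros((480*S,640*S),np.uint8)
    for p in parts:
        uv=(proj(n,p,st)+.5)*S-.5
        h=cv2.convexHull(np.round(uv).astype(np.int32));cv2.fillConvexPoly(m,h,1)
    return m
def iou(a,b,ign=None):
    if ign is not None: a=a&~ign; b=b&~ign
    return (a&b).sum()/max(1,(a|b).sum())
def upm(m): 
    return (cv2.resize(m.astype(np.float32),None,fx=S,fy=S,interpolation=cv2.INTER_LINEAR)>.5).astype(np.uint8)
def fit(views,model,x0,steps):
    # views: list (cam,mask_up,st,ign)
    def c(p):
        parts=model(p)
        return -sum(iou(render(n,parts,st),m,ig) for n,m,st,ig in views)/len(views)
    sim=np.array([x0]+[np.array(x0)+np.eye(len(x0))[i]*steps[i] for i in range(len(x0))])
    r=minimize(c,x0,method='Nelder-Mead',options=dict(initial_simplex=sim,xatol=.05,fatol=1e-5,maxiter=300))
    return r.x,r.fun,[iou(render(n,model(r.x),st),m,ig) for n,m,st,ig in views]
jigparts=[box(-160,160,-50,50,0,12),box(-150,-110,-35,35,12,85),box(110,150,-35,35,12,85),cylx(15,-210,210,52)]
def jig(p): # p: x,y,yaw(in 1/100 rad),gap
    xb=110-p[3]-30
    return place(jigparts+[box(xb-30,xb+30,-25,25,30,90)],p[0],p[1],p[2]/100)
def keyh(L): 
    return lambda p: place([box(-9,9,-L/2,L/2,120,144)],p[0],p[1],p[2]/100)
E
python3 - <<'E'
from fit import *
import pickle
D=pickle.load(open('d0.pkl','rb'))
print('jig ends', onplane('scene',[167,293],52), onplane('scene',[297,217],52), onplane('side',[300,314],52),onplane('side',[447,259],52))
for k,L in [('key_mid',110),('key_small',80),('key_large',140)]:
    for n in('scene','side'):
        for q in D[n,k][:2]:
            b=q['bbox'];print(k,n,onplane(n,[b[0]+b[2]/2,b[1]+b[3]/2],125).round(),q['region'].sum())
o=np.zeros((480,640*2,3),np.uint8)
for i,n in enumerate(('scene','side')):
    im=D[n].copy()
    for j,l in enumerate(["jig","clamp_block","key_mid","key_small","key_large"]):
        for q in D[n,l][:(2 if l=='key_mid' else 1)]:
            cs,_=cv2.findContours(q['region'].astype(np.uint8),0,2);cv2.drawContours(im,cs,-1,[(255,0,0),(0,255,0),(0,255,255),(255,255,0),(255,0,255)][j],1)
    cv2.imwrite(f'pics/c{n}.png',(up(im,150,180,420,340,2.9) if n=='scene' else up(im,200,150,470,340,2.9))[:,:,::-1])
E
```

```text
jig ends [[ 733.58865591 -241.65528876   52.        ]] [[ 325.16090988 -117.72854287   52.        ]] [[ 330.18354801 -128.8059361    52.        ]] [[ 746.65493576 -231.78679014   52.        ]]
key_mid scene [[438.  39. 125.]] 541
key_mid scene [[474. 161. 125.]] 690
key_mid side [[360. -12. 125.]] 370
key_mid side [[480. 161. 125.]] 354
key_small scene [[549. 178. 125.]] 598
key_small side [[520. 147. 125.]] 302
key_large scene [[633. 207. 125.]] 1069
key_large side [[602. 165. 125.]] 493
key_large side [[ 494. -480.  125.]] 2429
```

View pics/cscene.png

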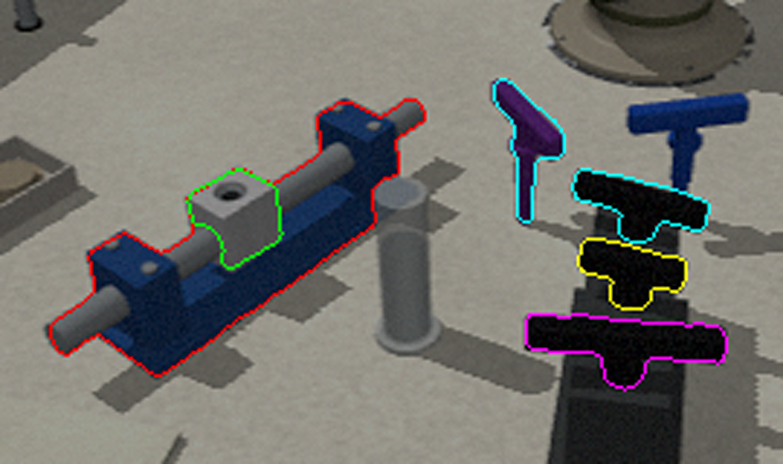

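View pics/cside.png

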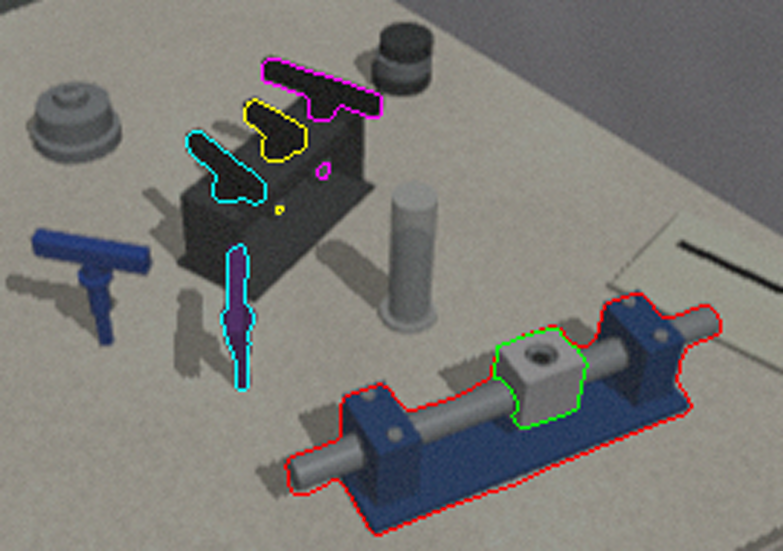

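```bash
cat > f1.py <<'E'
from fit import *
import pickle
D=pickle.load(open('d0.pkl','rb'))
def key(L):
    return lambda p: place([box(-9,9,-L/2,L/2,120,144),cylz(10,105,121),cylz(16,100,106)],p[0],p[1],p[2]/100)
V=[];VS=[]
for n in('scene','side'):
    j=D[n,'jig'][0]['region']|D[n,'clamp_block'][0]['region']
    ig=upm(cv2.dilate(D[n,'cylinder'][0]['region'].astype(np.uint8),np.ones((7,7))))
    V.append((n,upm(j),None,ig))
for sub in (V,V[:1],V[1:]):
    print('jig',fit(sub,lambda p:jig([*p,45]),[535,-182,-29],[10,10,5]))
xj,_,_=fit(V,lambda p:jig([*p,45]),[535,-182,-29],[10,10,5])
def clampm(p):
    xb=110-p[0]-30
    return place([box(xb-30,xb+30,-25,25,30,90)],xj[0],xj[1],xj[2]/100)
for n in('scene','side'):
    # top-only: clamp mask
    m=upm(D[n,'clamp_block'][0]['region']);print('gap',fit([(n,m,None,None)],clampm,[40],[8]))
for k,L,x0,i in [('key_mid',110,[477,160,-10],(1,1)),('key_small',80,[535,163,-20],(0,0)),('key_large',140,[615,185,-20],(0,0))]:
    vs=[]
    for n,ii in zip(('scene','side'),i):
        m=D[n,k][ii]['region'].astype(np.uint8)
        nc,lab,stt,_=cv2.connectedComponentsWithStats(m);m=(lab==1+np.argmax(stt[1:,4])).astype(np.uint8)
        vs.append((n,upm(m),None,None))
    for LL in (80,110,140):
        print(k,LL,fit(vs,key(LL),x0,[8,8,15]))
    print('  separate',[fit([v],key(L),x0,[8,8,15])[:2] for v in vs])
E
python3 f1.py
```

```text
jig (array([ 535.30296537, -178.93585394,  -24.02015577]), np.float64(-0.9505150720327538), [np.float64(0.9450926646170562), np.float64(0.9559374794484512)])
jig (array([ 536.81164128, -177.62485029,  -24.1246531 ]), np.float64(-0.9474393031444986), [np.float64(0.9474393031444986)])
jig (array([ 534.77415496, -179.45300571,  -24.38947986]), np.float64(-0.95699337515904), [np.float64(0.95699337515904)])
gap (array([56.75]), np.float64(-0.8420160948750529), [np.float64(0.8420160948750529)])
gap (array([55.75]), np.float64(-0.8971335780852866), [np.float64(0.8971335780852866)])Traceback (most recent call last):
  File "f1.py", line 27, in <module>
    print(k,LL,fit(vs,key(LL),x0,[8,8,15]))
               ~~~^^^^^^^^^^^^^^^^^^^^^^^^
  File "fit.py", line 32, in fit
    r=minimize(c,x0,method='Nelder-Mead',options=dict(initial_simplex=sim,xatol=.05,fatol=1e-5,maxiter=300))
    res = _minimize_neldermead(fun, x0, args, callback, bounds=bounds,
                               **options)
    fxcc = func(xcc)
    fx = function(np.copy(x), *(wrapper_args + args))
  File "fit.py", line 30, in c
    return -sum(iou(render(n,parts,st),m,ig) for n,m,st,ig in views)/len(views)
            ~~~^^^^^^^^^^^^^^^^^^^^^^^^^^^^^^^^^^^^^^^^^^^^^^^^^^^^^
  File "fit.py", line 30, in <genexpr>
    return -sum(iou(render(n,parts,st),m,ig) for n,m,st,ig in views)/len(views)
                    ~~~~~~^^^^^^^^^^^^
  File "fit.py", line 18, in render
    uv=(proj(n,p,st)+.5)*S-.5
        ~~~~^^^^^^^^
  File "h.py", line 13, in proj
    K,P=campose(n,st);X=np.atleast_2d(X)
        ~~~~~~~^^^^^^
  File "h.py", line 6, in campose
    c=calibration(n);K=c['camera_matrix']
ValueError: time passes only in moves, steps and waits
```

```bash
python3 - <<'E'
s=open('h.py').read()
s=s.replace("def campose","""import os,pickle
if not os.path.exists('cal.pkl'):
    pickle.dump({n:calibration(n) for n in('scene','side','wrist')},open('cal.pkl','wb'))
_C=pickle.load(open('cal.pkl','rb'))
calibration=lambda n:_C[n]
def campose""",1)
open('h.py','w').write(s)
E
python3 f1.py
```

```text
jig (array([ 535.30296537, -178.93585394,  -24.02015577]), np.float64(-0.9505150720327538), [np.float64(0.9450926646170562), np.float64(0.9559374794484512)])
jig (array([ 536.81164128, -177.62485029,  -24.1246531 ]), np.float64(-0.9474393031444986), [np.float64(0.9474393031444986)])
jig (array([ 534.77415496, -179.45300571,  -24.38947986]), np.float64(-0.95699337515904), [np.float64(0.95699337515904)])
gap (array([56.75]), np.float64(-0.8420160948750529), [np.float64(0.8420160948750529)])
gap (array([55.75]), np.float64(-0.8971335780852866), [np.float64(0.8971335780852866)])
key_mid 80 (array([471.22110267, 152.67163   ,   3.38288663]), np.float64(-0.7718303246729169), [np.float64(0.7641048034934498), np.float64(0.779555845852384)])
key_mid 110 (array([471.29040105, 153.13081657,  -2.88563841]), np.float64(-0.8922733632534943), [np.float64(0.9024897993171788), np.float64(0.8820569271898098)])
key_mid 140 (array([471.46500545, 152.87565961,  -3.46742661]), np.float64(-0.7348877295367773), [np.float64(0.7384709981553597), np.float64(0.7313044609181948)])
  separate [(array([472.0455648
[... 805 characters left out ...]
4(-0.8974809607498535))]
key_large 80 (array([625.36434654, 199.3477091 ,  36.7794594 ]), np.float64(-0.6159850974644803), [np.float64(0.602185125616993), np.float64(0.6297850693119674)])
key_large 110 (array([624.59954215, 199.31854797,  36.47778545]), np.float64(-0.779281169164748), [np.float64(0.7619203135205748), np.float64(0.7966420248089212)])
key_large 140 (array([625.33171533, 199.24063835,  33.59946659]), np.float64(-0.8797831112924226), [np.float64(0.8814884302689181), np.float64(0.8780777923159272)])
  separate [(array([626.28449582, 199.61143421,  34.22836203]), np.float64(-0.8885518539825323)), (array([623.03234582, 197.39899878,  32.9103633 ]), np.float64(-0.9007135082839521))]
```

Run:
```python
from fit import *
D=pickle.load(open('d0.pkl','rb'))
V=[(n,upm(D[n,'cylinder'][0]['region']),None,None) for n in('scene','side')]
r=fit(V,lambda p:place([cylz(21,0,150),cylz(28,0,8)],p[0],p[1],0),[520,0],[10,10]);print(r)
j=np.array([535.3,-178.9]);u=np.array([np.cos(.24),-np.sin(.24)]);w=np.array([u[1]*-1,u[0]])
d=r[0]-j;print('cyl in jig frame',d@u,d@w)
for g in (56,0):print('block',g,j+u*(80-g))
print('push rear face', j+u*(80-56-30))
```

```text
(array([566.61289215,  -9.90354538]), np.float64(-0.9313091415929998), [np.float64(0.9380395585181948), np.float64(0.9245787246678049)])
cyl in jig frame -9.755499871539175 171.59583069340823
block 56 [ 558.6121114  -184.60486303]
block 0 [ 613.00703799 -197.91621011]
push rear face [ 529.47197215 -177.47378424]
```

```bash
cat >> h.py <<'E'
def pose(st):
    M=R.from_quat(st['eef_rot']).as_matrix();return M,np.arctan2(M[1,1],M[0,1])
def go(x,y,z,psi=None):
    st=sensors.observe();M,ps=pose(st)
    d=M.T@(np.array([x,y,z])-st['eef_pos'])/10
    t=0 if psi is None else -((psi-ps+np.pi)%(2*np.pi)-np.pi)
    print('t',st['time_s'],'pos',st['eef_pos'].round(1),'psi',round(ps,4),'j6',st['joint_pos'][5].round(3),'F',st['force'].round(1),'T',st['torque'].round(2),'w',round(st['grip_width'],1))
    print(' shift cm',d.round(3),'dist',np.linalg.norm(d).round(2),'turn',round(t,3))
E
python3 -c "
from h import *
go(559,-185,200,1.33)"
```

```text
t 1.15 pos [173.9 521.7 238.8] psi 1.249 j6 -0.215 F [-0.5 -0.2 -0.7] T [ 0.   -0.03  0.04] w 88.0
 shift cm [-58.88  -54.87    3.876] dist 80.58 turn -0.081
```

Request:
play_rows:
  rows:
    - [[-58.9,-54.9,0],-0.08]
    - [[-58.9,-54.9,0],-0.08]
    - [[-58.9,-54.9,0],-0.08]
    - [[-58.9,-54.9,0],-0.08]
    - [[-58.9,-54.9,0],-0.08]
    - [[-58.9,-54.9,0],-0.08]
    - [[-58.9,-54.9,0],-0.08]
    - [[-58.9,-54.9,0],-0.08]
  claw: 100

```text
time_s: 2.15
eef_pos: [413.8, 80.6, 239.1]
eef_rot: [0.121, 0.993, 0.0, 0.0]
force: [1.6, 0.7, 0.2]
grip_width: 88.2
```

```bash
python3 -c "
from h import *
go(559,-185,200,1.33)"
```

```text
t 2.15 pos [413.8  80.6 239.1] psi 1.3288 j6 -1.419 F [1.6 0.7 0.2] T [ 0.05  0.01 -0.03] w 88.2
 shift cm [-20.462 -22.31    3.917] dist 30.52 turn -0.001
```

Request:
play_rows:
  rows:
    - [[-20.4,-22.3,1.5],0]
    - [[-20.4,-22.3,2.0],0]
    - [[-20.4,-22.3,3.0],0]
    - [[-20.4,-22.3,3.9],0]
    - [[-20.4,-22.3,3.9],0]
    - [[-20.4,-22.3,3.9],0]
    - [[-20.4,-22.3,3.9],0]

```text
time_s: 3.02
eef_pos: [557.5, -182.2, 199.8]
eef_rot: [0.121, 0.993, 0.0, -0.0]
force: [0.3, -0.1, 0.5]
grip_width: 88.2
```

```bash
python3 -c "
from h import *
go(559,-185,200,1.33)
st=sensors.observe();im=snapshot('wrist');r=spotter.trace('wrist','clamp_block');q=spotter.trace('wrist','jig')
print([(a['p'],a['bbox']) for a in r[:2]+q[:2]])
pickle.dump((st,im,r,q),open('w1.pkl','wb'))
cv2.imwrite('pics/w1.png',im[:,:,::-1])"
```

```text
t 3.025 pos [ 557.5 -182.2  199.8] psi 1.3291 j6 -1.847 F [ 0.3 -0.1  0.5] T [0.02 0.03 0.04] w 88.2
 shift cm [-0.214 -0.238 -0.023] dist 0.32 turn -0.001
[(0.67, [304.5, 215.9, 31.4, 30.7]), (0.55, [285.9, 178.3, 72.5, 89.7]), (0.89, [259.7, 2.1, 123.0, 417.2])]
```

View pics/w1.png

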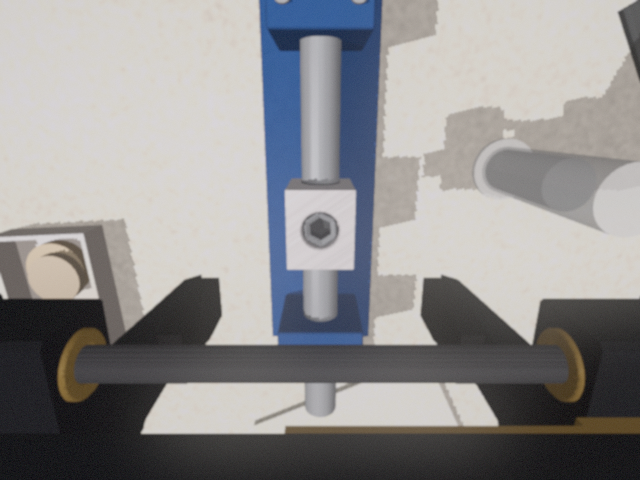

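```bash
python3 -c "
from h import *
st,im,r,q=pickle.load(open('w1.pkl','rb'))
print(onplane('wrist',[[286,190],[355,190],[354,269],[287,269],[320,230]],[90]*5 and 90,st).round(1))
print('screw @87',onplane('wrist',[320,230],87,st).round(1))
cv2.imwrite('pics/w1c.png',up(im,280,170,360,290,5)[:,:,::-1])"
```

```text
[[ 524.3 -198.9   90. ]
 [ 535.8 -151.8   90. ]
 [ 594.  -165.2   90. ]
 [ 582.  -213.9   90. ]
 [ 558.4 -182.7   90. ]]
screw @87 [[ 559.2 -182.9   87. ]]
```

View pics/w1c.png

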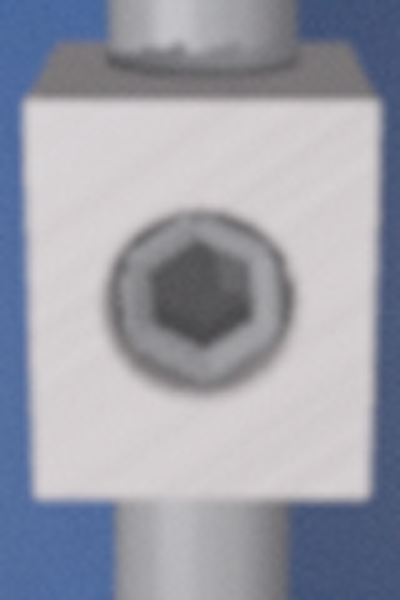

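```bash
python3 -c "
from h import *
go(559.5,-183.3,56,1.331)"
```

```text
t 3.175 pos [ 557.6 -181.5  200.5] psi 1.3303 j6 -1.847 F [-0.4 -0.3  0.3] T [0.01 0.   0.07] w 88.1
 shift cm [-0.217 -0.121 14.453] dist 14.46 turn -0.001
```

Request:
play_rows:
  rows:
    - [[-0.2,-0.1,5],0]
    - [[-0.2,-0.1,9],0]
    - [[-0.2,-0.1,12],0]
    - [[-0.2,-0.1,14],0]
    - [[-0.2,-0.1,14.4],0]

```text
time_s: 3.8
eef_pos: [559.1, -183.2, 55.3]
eef_rot: [0.12, 0.993, 0.0, -0.001]
force: [0.6, 0.1, 0.3]
grip_width: 88.1
```

Request:
play_rows:
  rows:
    - [[0,0,0],0]
    - [[0,0,0],0]
    - [[0,0,0],0]
    - [[0,0,0],0]
  claw: 40
  force: 20

```text
time_s: 4.3
eef_pos: [559.7, -183.7, 56.1]
eef_rot: [0.121, 0.993, 0.001, 0.0]
force: [8.0, 23.6, 5.3]
grip_width: 50.0
```

```bash
python3 -c "
from h import *
go(559.5,-183.3,56,1.331)
go(559.5+54.5,-183.3-13.5,56,1.331)"
```

```text
t 4.3 pos [ 559.7 -183.7   56.1] psi 1.3287 j6 -1.848 F [ 8.  23.6  5.3] T [ 3.8  -1.31 -0.08] w 50.0
 shift cm [0.026 0.033 0.01 ] dist 0.04 turn -0.002
t 4.3 pos [ 559.7 -183.7   56.1] psi 1.3287 j6 -1.848 F [ 8.  23.6  5.3] T [ 3.8  -1.31 -0.08] w 50.0
 shift cm [-5.589  0.028  0.013] dist 5.59 turn -0.002
```

Request:
play_rows:
  rows:
    - [[0,0.1,0],0]
    - [[0,0.1,0],0]

```text
time_s: 4.55
eef_pos: [559.8, -183.3, 56.1]
eef_rot: [0.121, 0.993, -0.0, 0.0]
force: [-1.5, -0.4, 5.7]
grip_width: 49.7
```

Request:
play_rows:
  rows:
    - [[-1,0,0],0]
    - [[-2,0,0],0]
    - [[-3,0,0],0]
    - [[-4,0,0],0]
    - [[-4.7,0,0],0]
    - [[-5.0,0,0],0]
    - [[-5.1,0,0],0]

```text
time_s: 5.42
eef_pos: [608.6, -195.4, 56.1]
eef_rot: [0.121, 0.993, 0.0, -0.001]
force: [-6.3, 0.1, 7.2]
grip_width: 50.1
```

Request:
play_rows:
  rows:
    - [[-0.1,0,0],0]
    - [[-0.2,0,0],0]
    - [[-0.3,0,0],0]

```text
time_s: 5.8
eef_pos: [611.3, -196.1, 56.1]
eef_rot: [0.121, 0.993, 0.0, -0.001]
force: [-5.7, 0.5, 7.6]
grip_width: 50.2
```

Request:
play_rows:
  rows:
    - [[-0.1,0,0],0]
    - [[-0.2,0,0],0]
    - [[-0.25,0,0],0]

```text
time_s: 6.18
eef_pos: [613.8, -196.7, 56.1]
eef_rot: [0.121, 0.993, 0.0, -0.001]
force: [-6.8, -0.3, 6.8]
grip_width: 50.0
```

Request:
play_rows:
  rows:
    - [[-0.1,0,0],0]
    - [[-0.2,0,0],0]
    - [[-0.2,0,0],0]

```text
time_s: 6.55
eef_pos: [615.3, -197.1, 56.1]
eef_rot: [0.121, 0.993, 0.0, -0.002]
force: [-8.4, 0.2, 8.5]
grip_width: 49.9
```

Request:
play_rows:
  rows:
    - [[-0.1,0,0],0]
    - [[-0.2,0,0],0]
    - [[-0.2,0,0],0]

```text
time_s: 6.92
eef_pos: [615.4, -197.1, 56.0]
eef_rot: [0.121, 0.993, 0.0, -0.004]
force: [-18.0, 2.8, 13.9]
grip_width: 49.6
```

Request:
play_rows:
  rows:
    - [[0,0,0],0]
    - [[0,0,0],0]
    - [[0,0,0],0]
  claw: 100

```text
time_s: 7.3
eef_pos: [618.6, -197.7, 55.5]
eef_rot: [0.121, 0.993, -0.0, 0.0]
force: [0.5, 0.3, 0.2]
grip_width: 77.7
```

Request:
play_rows:
  rows:
    - [[0.2,0,-3],0]
    - [[0.3,0,-8],0]
    - [[0.3,0,-13],0]
    - [[0.3,0,-14.3],0]
    - [[0.3,0,-14.3],0]
    - [[0.3,0,-14.3],0]

```text
time_s: 8.05
eef_pos: [615.1, -196.7, 196.8]
eef_rot: [0.121, 0.993, 0.001, -0.002]
force: [-0.2, -0.8, 0.2]
grip_width: 88.1
```

```bash
python3 -c "
from h import *
st=sensors.observe();im=snapshot('wrist')
go(613,-197,200)
pickle.dump((st,im),open('w2.pkl','wb'))
cv2.imwrite('pics/w2.png',im[:,:,::-1]);cv2.imwrite('pics/w2c.png',up(im,260,170,380,310,5)[:,:,::-1])"
```

```text
t 8.1 pos [ 615.1 -196.7  196.8] psi 1.3289 j6 -1.821 F [ 0.2 -0.2  0.6] T [-0.01 -0.08 -0.01] w 88.2
 shift cm [ 0.198 -0.075 -0.321] dist 0.38 turn 0
```

View pics/w2c.png

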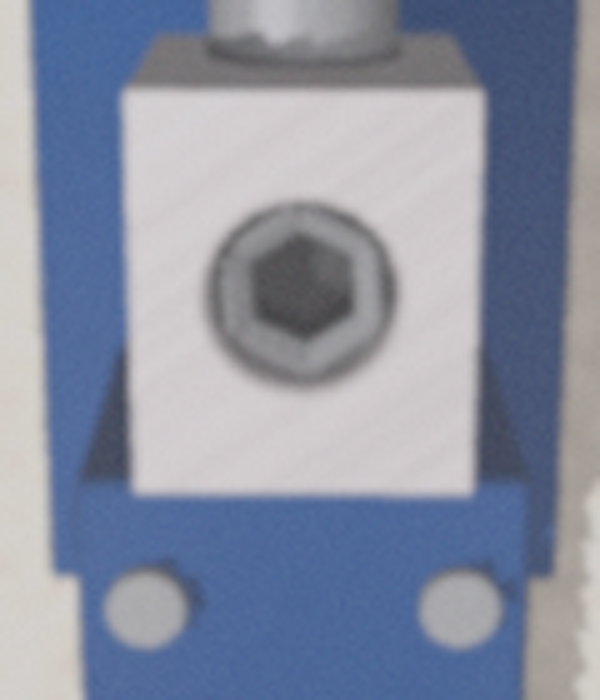

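Run:
```python
from fit import *
for f in ('w1.pkl','w2.pkl'):
    t=pickle.load(open(f,'rb'));st,im=t[0],t[1]
    g=cv2.resize(cv2.cvtColor(im,cv2.COLOR_RGB2GRAY)[200:260,290:350].astype(np.float32),None,fx=8,fy=8,interpolation=cv2.INTER_CUBIC)
    c0=np.array([320.2,229.5])
    for thr in (95,105,115,125):
        m=(g<thr).astype(np.uint8)
        n,lab,s,cen=cv2.connectedComponentsWithStats(m)
        l=lab[int((c0[1]-200+.5)*8),int((c0[0]-290+.5)*8)]
        if l==0: continue
        mm=(lab==l).astype(np.uint8)
        cs,_=cv2.findContours(mm,cv2.RETR_EXTERNAL,cv2.CHAIN_APPROX_NONE)
        p=max(cs,key=len)[:,0].astype(float)
        px=(p+.5)/8-.5+[290,200]
        X=onplane('wrist',px,86,st)[:,:2]
        M=cv2.moments(X.astype(np.float32).reshape(-1,1,2));c=np.array([M['m10'],M['m01']])/M['m00']
        d=X-c;a=np.unwrap(np.arctan2(d[:,1],d[:,0]));r=np.hypot(*d.T)
        w=np.abs(np.gradient(a))
        z=(r*np.exp(6j*a)*w).sum()/w.sum()
        # vertices at phase/6 -> angle ; flats + 30deg
        v=np.angle(z)/6
        print(f,thr,'centre',c.round(2),'area flats',np.sqrt(abs(M['m00'])/0.866).round(2),'flat dir',round(((-v if 0 else -np.angle(np.conj(z))/6*-1)),3),'ampl',abs(z).round(3),abs(z)/r.mean())
    # direct check: edge of block/bearing
st,im=pickle.load(open('w2.pkl','rb'))
u=np.array([np.cos(.24),-np.sin(.24)])
A=onplane('wrist',[320,269],90,st)[0,:2];B=onplane('wrist',[320,266.4],85,st)[0,:2];S=onplane('wrist',[320.4,228.6],87,st)[0,:2]
print('gap est',(B-A)@u,'screw',S,'front-screw',(A-S)@u)
```

```text
w1.pkl 95 centre [ 558.68 -183.65] area flats 12.42 flat dir 0.126 ampl 0.061 0.009321219729330331
w1.pkl 105 centre [ 558.48 -183.25] area flats 13.62 flat dir 0.172 ampl 0.382 0.053783771174462244
w1.pkl 115 centre [ 558.37 -183.14] area flats 14.42 flat dir 0.176 ampl 0.214 0.0282227060623413
w1.pkl 125 centre [ 558.31 -183.21] area flats 15.09 flat dir 0.176 ampl 0.211 0.02661691972071381
w2.pkl 95 centre [ 614.2  -197.44] area flats 12.51 flat dir -0.479 ampl 0.082 0.012433275604528799
w2.pkl 105 centre [ 613.87 -196.87] area flats 13.94 flat dir 0.098 ampl 0.194 0.02657784161114622
w2.pkl 115 centre [ 613.79 -196.85] area flats 14.62 flat dir 0.177 ampl 0.206 0.02674185542719368
w2.pkl 125 centre [ 613.74 -196.92] area flats 15.28 flat dir 0.175 ampl 0.217 0.02702284021448471
gap est -0.0857657336891905 screw [ 614.68701278 -196.56357912] front-screw 30.18957596085858
```

```bash
python3 -c "
from h import *
go(471,153,245,-.03)"
```

```text
t 8.1 pos [ 615.1 -196.7  196.8] psi 1.3289 j6 -1.821 F [ 0.2 -0.2  0.6] T [-0.01 -0.08 -0.01] w 88.2
 shift cm [22.382 30.509 -4.725] dist 38.13 turn 1.359
```

Request:
play_rows:
  rows:
    - [[1,1.5,-4.5],0.17]
    - [[5,6.5,-4.7],0.34]
    - [[9,12,-4.7],0.51]
    - [[12.5,17,-4.7],0.68]
    - [[16,22,-4.7],0.85]
    - [[19.5,26.5,-4.7],1.02]
    - [[22.4,30.5,-4.7],1.19]
    - [[22.4,30.5,-4.7],1.36]

```text
time_s: 9.1
eef_pos: [469.4, 155.4, 244.9]
eef_rot: [0.718, 0.696, -0.001, -0.001]
force: [0.1, -0.5, 0.3]
grip_width: 88.4
```

Request:
play_rows:
  rows:
    - [[0,0,0],0]
    - [[0,0,0],0]
  claw: 55

```text
time_s: 9.35
eef_pos: [471.2, 152.4, 245.2]
eef_rot: [0.717, 0.697, -0.0, -0.0]
force: [-0.1, 0.3, -0.6]
grip_width: 70.0
```

```bash
python3 -c "
from h import *
st=sensors.observe();im=snapshot('wrist');r=spotter.trace('wrist','key_mid');q=spotter.trace('wrist','key_small')
go(471,153,245,-.03)
print([(a['p'],a['bbox']) for a in r[:3]+q[:2]])
pickle.dump((st,im,r,q),open('w3.pkl','wb'))
cv2.imwrite('pics/w3.png',im[:,:,::-1])"
```

```text
t 9.5 pos [471.3 152.3 245.5] psi -0.0304 j6 0.103 F [-0.4 -0.5 -1.3] T [-0.06  0.1  -0.01] w 58.6
 shift cm [ 0.066 -0.029  0.049] dist 0.09 turn -0.0
[(0.92, [184.5, 304.7, 86.6, 122.6]), (0.84, [301.0, 146.8, 40.8, 149.2]), (0.71, [57.9, 179.3, 127.6, 117.7]), (0.63, [395.3, 132.5, 55.4, 114.4])]
```

View pics/w3.png

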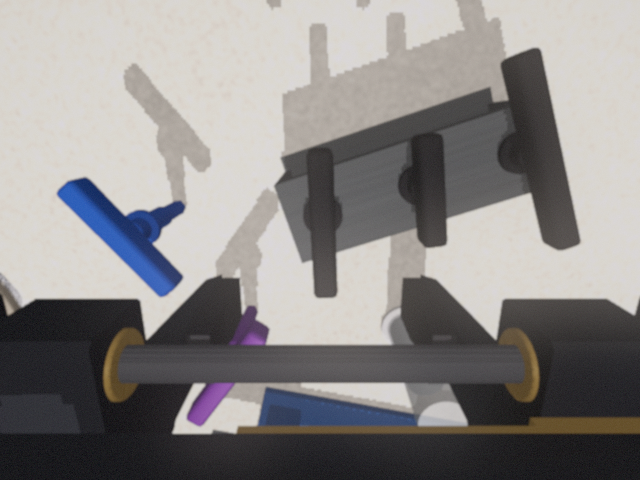

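Run:
```python
from fit import *
st,im,r,q=pickle.load(open('w3.pkl','rb'))
def key(L):
    return lambda p: place([box(-9,9,-L/2,L/2,120,144),cylz(10,105,121),cylz(16,100,106)],p[0],p[1],p[2]/100)
a=[x for x in r if abs(x['bbox'][0]-301)<5][0]
m=upm(a['region'])
for L in (100,110,120): print(L,fit([('wrist',m,st,None)],key(L),[471,153,-3],[5,5,8]))
g=cv2.cvtColor(im,cv2.COLOR_RGB2GRAY)
o=up(im,270,120,470,310,4).copy()
x=fit([('wrist',m,st,None)],key(110),[471,153,-3],[5,5,8])[0]
P=place([box(-9,9,-55,55,120,144)],x[0],x[1],x[2]/100)[0]
h=cv2.convexHull(proj('wrist',P,st).astype(np.float32))[:,0]
cv2.polylines(o,[np.round((h+.5-[270,120])*4).astype(np.int32)],True,(255,0,0),1)
T=P[[1,3,7,5]];cv2.polylines(o,[np.round((proj('wrist',T,st)+.5-[270,120])*4).astype(np.int32)],True,(0,255,0),1)
cv2.imwrite('pics/w3c.png',o[:,:,::-1])
```

```text
100 (array([472.40540679, 155.22394464,   1.7662866 ]), np.float64(-0.9233273110059278), [np.float64(0.9233273110059278)])
110 (array([472.35841915, 154.68036357,   1.68263805]), np.float64(-0.9484290609210756), [np.float64(0.9484290609210756)])
120 (array([472.40747726, 153.40345328,   1.09489114]), np.float64(-0.8722127733658315), [np.float64(0.8722127733658315)])
```

View pics/w3c.png

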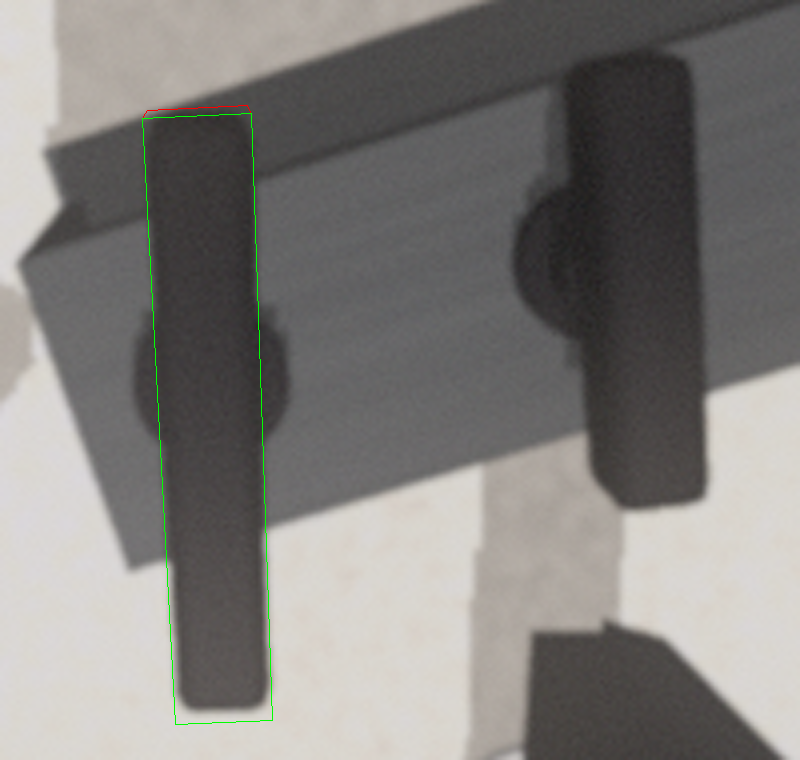

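```bash
python3 -c "
from h import *
st,im,r,q=pickle.load(open('w3.pkl','rb'))
print(onplane('wrist',[[320,148.7],[325.5,297]],144,st))
go(472.3,155,113,0.0)"
```

```text
[[472.37134694 209.46286333 144.        ]
 [473.43107049 102.08098671 144.        ]]
t 9.5 pos [471.3 152.3 245.5] psi -0.0304 j6 0.103 F [-0.4 -0.5 -1.3] T [-0.06  0.1  -0.01] w 58.6
 shift cm [ 0.271  0.102 13.249] dist 13.25 turn -0.03
```

Request:
play_rows:
  rows:
    - [[0.3,0.12,4],-0.03]
    - [[0.3,0.12,8],-0.03]
    - [[0.3,0.12,11],-0.03]
    - [[0.3,0.12,13],-0.03]
    - [[0.3,0.12,13.2],-0.03]
    - [[0.3,0.12,13.2],-0.03]

```text
time_s: 10.25
eef_pos: [472.8, 155.6, 114.3]
eef_rot: [0.707, 0.707, 0.0, 0.0]
force: [-0.3, 0.5, 0.7]
grip_width: 48.3
```

Request:
play_rows:
  rows:
    - [[0,0,0],0]
    - [[0,0,0],0]
    - [[0,0,0],0]
    - [[0,0,0],0]
    - [[0,0,0],0]
  claw: 10
  force: 45

```text
time_s: 10.88
eef_pos: [472.4, 155.8, 114.0]
eef_rot: [0.707, 0.707, 0.0, 0.0]
force: [-1.3, 0.2, 4.5]
grip_width: 17.8
```

```bash
python3 -c "
from h import *
go(472.7,155.3,113,0.0)"
```

```text
t 10.875 pos [472.4 155.8 114. ] psi -0.0009 j6 0.081 F [-1.3  0.2  4.5] T [-0.08  0.24  0.  ] w 17.8
 shift cm [-0.049  0.026  0.1  ] dist 0.11 turn -0.001
```

Request:
play_rows:
  rows:
    - [[0,0,-1],0]
    - [[0,0,-3],0]
    - [[0,0,-6],0]
    - [[0,0,-9],0]
    - [[0,0,-12],0]
    - [[0,0,-15],0]
    - [[0,0,-16],0]
    - [[0,0,-16],0]

```text
time_s: 11.88
eef_pos: [472.2, 155.8, 273.5]
eef_rot: [0.707, 0.707, -0.0, -0.0]
force: [0.8, 0.2, -2.3]
grip_width: 18.1
```

```bash
python3 -c "
from h import *
for n in ('side','wrist'):
    im=snapshot(n);cv2.imwrite(f'pics/l_{n}.png',(up(im,200,100,470,340,2.9) if n=='side' else im)[:,:,::-1])
go(614,-197,274,0.348)"
```

```text
t 11.975 pos [471.9 155.7 272.5] psi -0.001 j6 0.081 F [-0.9  0.7 -3.6] T [-0.11  0.02 -0.03] w 17.8
 shift cm [-35.258  14.241  -0.171] dist 38.03 turn -0.349
```

View pics/l_side.png

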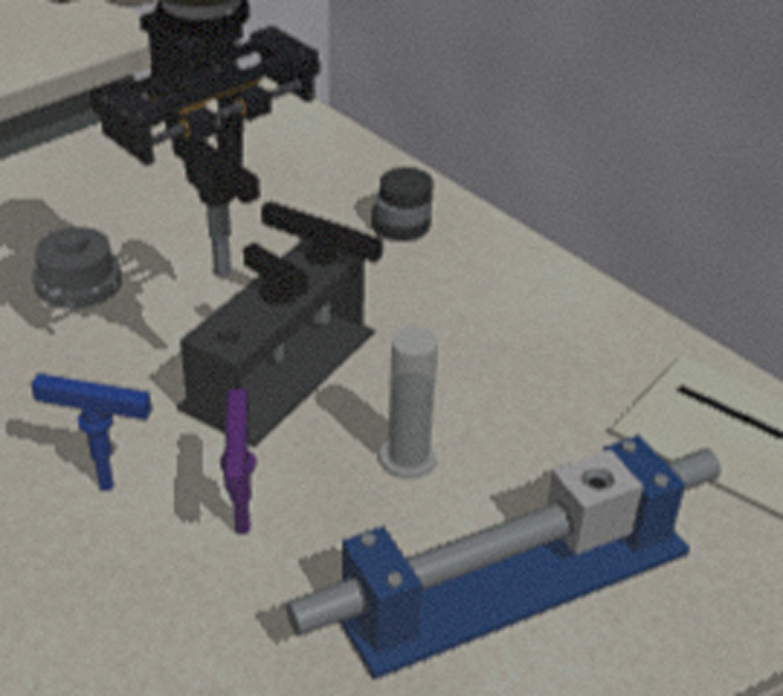

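View pics/l_wrist.png

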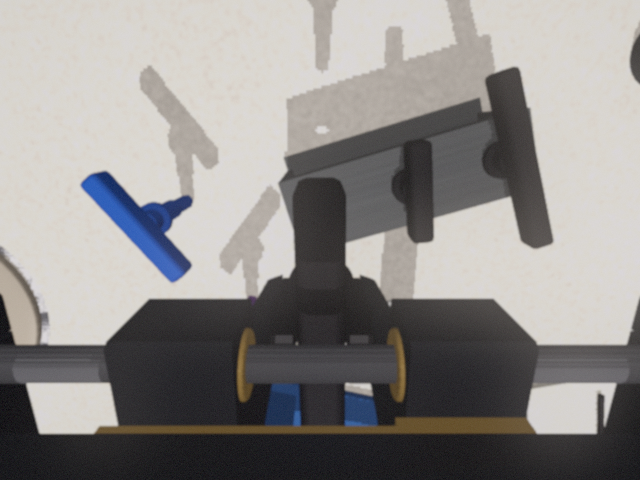

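Request:
play_rows:
  rows:
    - [[-3,1.2,0],-0.03]
    - [[-8,3.2,0],-0.08]
    - [[-13,5.2,0],-0.13]
    - [[-18,7.3,0],-0.19]
    - [[-23,9.3,0],-0.25]
    - [[-28,11.3,0],-0.3]
    - [[-32.5,13.1,0],-0.33]
    - [[-35.2,14.2,0],-0.35]

```text
time_s: 12.98
eef_pos: [614.2, -198.6, 271.5]
eef_rot: [0.574, 0.819, -0.0, -0.002]
force: [0.3, 0.6, -2.1]
grip_width: 17.9
```

Request:
play_rows:
  rows:
    - [[0,0,0],0]
    - [[0,0,3],0]
    - [[0,0,5],0]
    - [[0,0,5],0]
    - [[0,0,5],0]

```text
time_s: 13.6
eef_pos: [614.2, -195.9, 224.6]
eef_rot: [0.573, 0.819, 0.0, 0.001]
force: [1.0, 0.1, -2.7]
grip_width: 18.2
```

```bash
python3 -c "
from h import *
for n in ('side','scene'):
    im=snapshot(n);cv2.imwrite(f'pics/p_{n}.png',(up(im,340,170,440,310,5) if n=='side' else up(im,180,150,300,290,5))[:,:,::-1]);cv2.imwrite(f'pics/pf_{n}.png',im[:,:,::-1])
go(614,-197,204,0.348)"
```

```text
t 13.7 pos [ 614.3 -196.2  224.9] psi 0.3493 j6 -0.842 F [ 0.9 -0.5 -2.4] T [-0.08  0.02 -0.02] w 18.0
 shift cm [-0.065 -0.057  2.085] dist 2.09 turn 0.001
```

View pics/p_side.png

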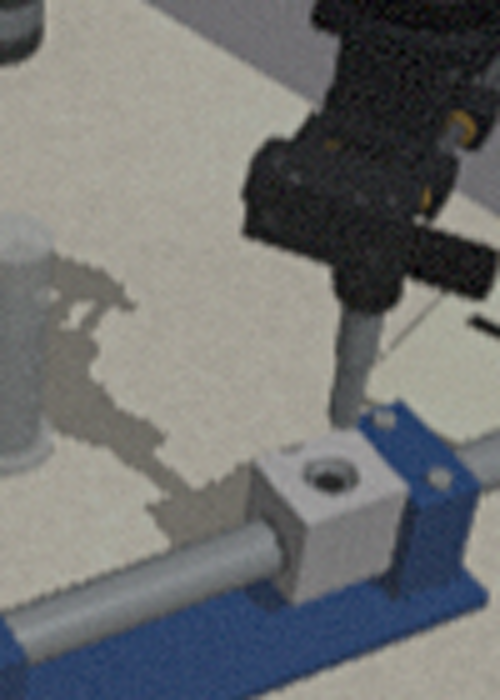

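View pics/p_scene.png

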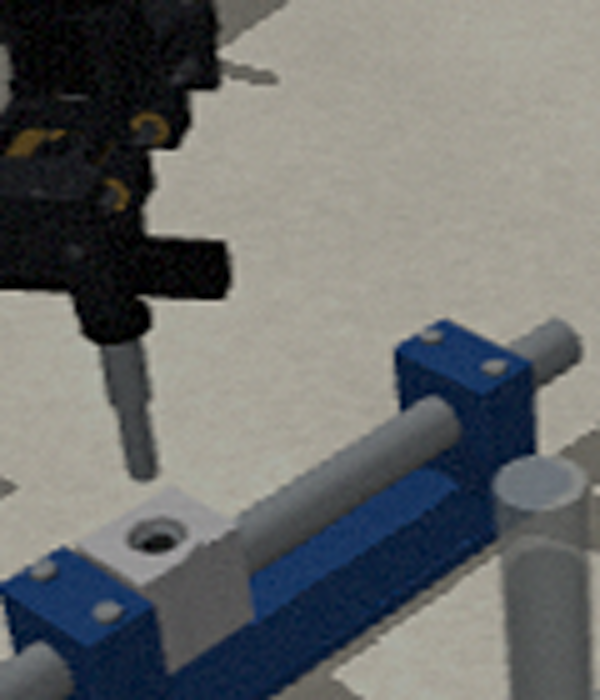

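Run:
```python
from h import *
# observed pixels (hole outline centre at z=90 ; tip end centre z~126)
obs={'side':((340+342/5-.4,170+421/5-.4),(340+332/5-.4,170+478/5-.4)),'scene':((180+144/5-.4,150+474/5-.4),(180+159/5-.4,150+536/5-.4))}
rows=[];rhs=[]
for n,(t,h) in obs.items():
    H=np.array([614,-197,90.]);
    pt=lambda d,z:proj(n,np.array([614+d[0],-197+d[1],z]))[0]-proj(n,H)[0]
    o=np.subtract(t,h)
    z=126
    J=np.array([pt((1,0),z)-pt((0,0),z),pt((0,1),z)-pt((0,0),z),pt((0,0),z+1)-pt((0,0),z)]).T
    print(n,o,pt((0,0),z),'hole bias px',np.subtract(h,proj(n,H)[0]))
    rows.append(J);rhs.append(o-pt((0,0),z))
A=np.vstack(rows);b=np.concatenate(rhs)
s=np.linalg.lstsq(A,b,rcond=None);print('tip rel. to above-hole (dx,dy,dz)',s[0],A@s[0]-b)
s=np.linalg.lstsq(A[:,:2],b,rcond=None);print('xy only',s[0],A[:,:2]@s[0]-b)
```

```text
side [  2.  -11.4] [  2.01715324 -10.28912267] hole bias px [0.47997687 0.95627991]
scene [ -3.  -12.4] [ -2.19410131 -11.86949743] hole bias px [-0.33266588  0.70698501]
tip rel. to above-hole (dx,dy,dz) [1.30527872 0.3129147  2.66062894] [ 0.43150554  0.03051317  0.41294578 -0.02936119]
xy only [1.3284063  0.20481364] [0.31852215 0.82800322 0.53529747 0.85975813]
```

Request:
play_rows:
  rows:
    - [[-0.02,-0.07,1],0]
    - [[-0.02,-0.07,2],0]
    - [[-0.02,-0.07,3],0]
    - [[-0.02,-0.07,3.6],0]
    - [[-0.02,-0.07,4.0],0]
    - [[-0.02,-0.07,4.2],0]
    - [[-0.02,-0.07,4.4],0]

```text
time_s: 14.58
eef_pos: [613.6, -196.8, 180.1]
eef_rot: [0.574, 0.819, 0.0, 0.0]
force: [0.1, 1.1, 1.4]
grip_width: 18.1
```

Request:
play_rows:
  rows:
    - [[0,0,0.15],0]
    - [[0,0,0.3],0]
    - [[0,0,0.3],0]

```text
time_s: 14.95
eef_pos: [613.4, -196.7, 176.5]
eef_rot: [0.574, 0.819, 0.0, -0.0]
force: [0.8, -0.0, -3.4]
grip_width: 17.6
```

Request:
play_rows:
  rows:
    - [[0,0,0.2],0]
    - [[0,0,0.4],0]
    - [[0,0,0.55],0]
    - [[0,0,0.65],0]
    - [[0,0,0.65],0]

```text
time_s: 15.58
eef_pos: [613.4, -196.8, 170.1]
eef_rot: [0.574, 0.819, -0.0, -0.0]
force: [0.1, 1.3, -3.3]
grip_width: 18.0
```

Request:
play_rows:
  rows:
    - [[0,0,0.1],0]
    - [[0,0,0.2],0]
    - [[0,0,0.2],0]

```text
time_s: 15.95
eef_pos: [614.0, -197.2, 169.9]
eef_rot: [0.574, 0.819, 0.0, 0.002]
force: [0.6, -0.1, 6.9]
grip_width: 18.0
```

Request:
play_rows:
  rows:
    - [[0,0,0],0.08]
    - [[0,0,0],0.16]
    - [[0,0,0],0.24]
    - [[0,0,0],0.32]
    - [[0,0,0],0.4]
    - [[0,0,0],0.48]
    - [[0,0,0],0.56]
    - [[0,0,0],0.64]

```text
time_s: 16.95
eef_pos: [614.1, -197.1, 169.9]
eef_rot: [0.803, 0.596, 0.001, 0.002]
force: [-0.3, 0.8, 5.5]
grip_width: 17.8
```

```bash
python3 -c "
from h import *
go(614,-197,170,0.348)"
```

```text
t 16.95 pos [ 614.1 -197.1  169.9] psi -0.2933 j6 -0.2 F [-0.3  0.8  5.5] T [0.21 0.09 0.19] w 17.8
 shift cm [ 0.004 -0.009 -0.009] dist 0.01 turn -0.641
```

Request:
play_rows:
  rows:
    - [[0,0,0],0.08]
    - [[0,0,0],0.16]
    - [[0,0,0],0.22]
    - [[0,0,0],0.27]
    - [[0,0,0],0.3]

```text
time_s: 17.58
eef_pos: [614.1, -197.1, 169.9]
eef_rot: [0.883, 0.47, 0.001, 0.001]
force: [-0.1, 1.7, 6.5]
grip_width: 18.0
```

```bash
python3 -c "
from h import *
go(614,-197,170,0.348)"
```

```text
t 17.575 pos [ 614.1 -197.1  169.9] psi -0.5919 j6 0.098 F [-0.1  1.7  6.5] T [0.21 0.15 0.15] w 18.0
 shift cm [ 0.    -0.01  -0.011] dist 0.01 turn -0.94
```

Request:
play_rows:
  rows:
    - [[0,0,0],0.03]
    - [[0,0,0],0.06]
    - [[0,0,0],0.09]
    - [[0,0,0],0.09]

```text
time_s: 18.08
eef_pos: [614.1, -197.1, 169.9]
eef_rot: [0.903, 0.43, 0.001, 0.001]
force: [0.4, 1.4, 6.5]
grip_width: 17.8
```

```bash
python3 -c "
from h import *
go(614,-197,170,0.348)"
```

```text
t 18.075 pos [ 614.1 -197.1  169.9] psi -0.6811 j6 0.187 F [0.4 1.4 6.5] T [0.16 0.12 0.11] w 17.8
 shift cm [-0.001 -0.012 -0.011] dist 0.02 turn -1.029
```

Request:
play_rows:
  rows:
    - [[0,0,0],0.03]
    - [[0,0,0],0.06]
    - [[0,0,0],0.09]
    - [[0,0,0],0.09]

```text
time_s: 18.58
eef_pos: [614.1, -197.1, 169.9]
eef_rot: [0.921, 0.389, 0.001, 0.001]
force: [0.4, 1.4, 6.6]
grip_width: 18.1
```

```bash
python3 -c "
from h import *
go(614,-197,170,0.348)"
```

```text
t 18.575 pos [ 614.1 -197.1  169.9] psi -0.7711 j6 0.277 F [0.4 1.4 6.6] T [0.2  0.11 0.07] w 18.1
 shift cm [-0.002 -0.011 -0.01 ] dist 0.02 turn -1.119
```

Request:
play_rows:
  rows:
    - [[0,0,0],0.03]
    - [[0,0,0],0.06]
    - [[0,0,0],0.09]
    - [[0,0,0],0.09]

```text
time_s: 19.08
eef_pos: [614.1, -197.1, 169.9]
eef_rot: [0.938, 0.348, 0.001, 0.001]
force: [-0.1, 0.6, 6.2]
grip_width: 17.9
```

```bash
python3 -c "
from h import *
go(614,-197,170,0.348)
im=snapshot('scene');cv2.imwrite('pics/t_scene.png',up(im,180,150,300,290,5)[:,:,::-1])
im=snapshot('side');cv2.imwrite('pics/t_side.png',up(im,340,170,440,310,5)[:,:,::-1])"
```

```text
t 19.075 pos [ 614.1 -197.1  169.9] psi -0.8609 j6 0.367 F [-0.1  0.6  6.2] T [0.19 0.15 0.14] w 17.9
 shift cm [-0.005 -0.013 -0.012] dist 0.02 turn -1.209
```

View pics/t_scene.png

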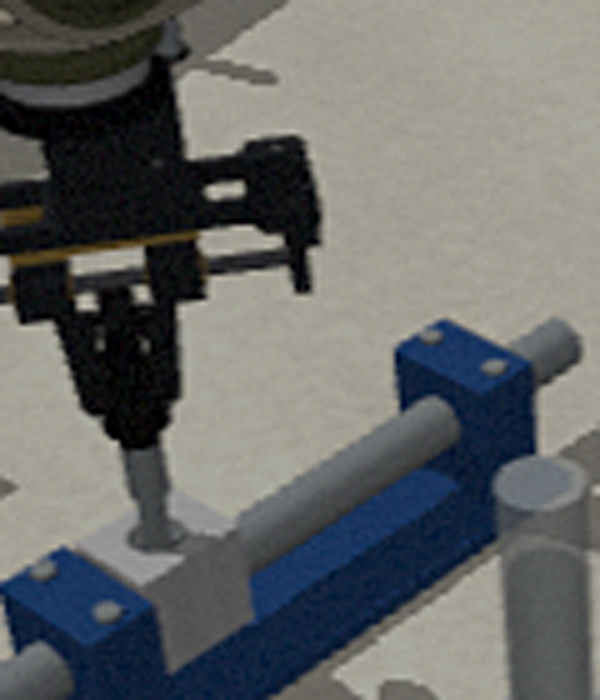

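View pics/t_side.png

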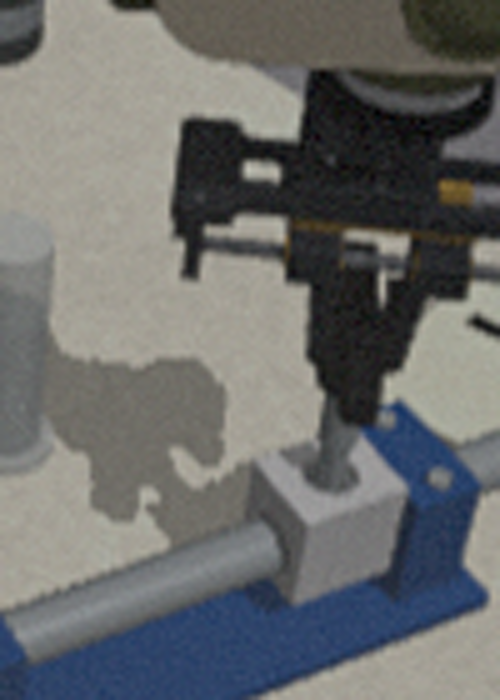

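Request:
play_rows:
  rows:
    - [[0,0,0],0.03]
    - [[0,0,0],0.06]
    - [[0,0,0],0.09]
    - [[0,0,0],0.09]

```text
time_s: 19.68
eef_pos: [614.2, -197.1, 169.9]
eef_rot: [0.952, 0.305, 0.001, 0.001]
force: [1.0, 1.3, 6.4]
grip_width: 18.1
```

```bash
python3 -c "
from h import *
go(614,-197,170,0.348)"
```

```text
t 19.675 pos [ 614.2 -197.1  169.9] psi -0.9508 j6 0.457 F [1.  1.3 6.4] T [0.08 0.12 0.19] w 18.1
 shift cm [-0.009 -0.013 -0.011] dist 0.02 turn -1.299
```

Request:
play_rows:
  rows:
    - [[0,0,0],0.03]
    - [[0,0,0],0.06]
    - [[0,0,0],0.09]
    - [[0,0,0],0.09]

```text
time_s: 20.18
eef_pos: [614.1, -197.1, 169.9]
eef_rot: [0.965, 0.262, 0.001, 0.001]
force: [-0.2, 0.7, 5.6]
grip_width: 18.5
```

```bash
python3 -c "
from h import *
go(614,-197,170,0.348)"
```

```text
t 20.175 pos [ 614.1 -197.1  169.9] psi -1.0409 j6 0.547 F [-0.2  0.7  5.6] T [0.1  0.11 0.2 ] w 18.5
 shift cm [-0.008 -0.015 -0.01 ] dist 0.02 turn -1.389
```

```bash
python3 -c "
from h import *
im=snapshot('wrist');cv2.imwrite('pics/t_wrist.png',im[:,:,::-1])
go(614,-197,170,0.348)"
```

```text
t 20.225 pos [ 614.1 -197.1  169.9] psi -1.0406 j6 0.547 F [0.7 1.  6.6] T [0.16 0.12 0.22] w 18.2
 shift cm [-0.008 -0.016 -0.01 ] dist 0.02 turn -1.389
```

View pics/t_wrist.png

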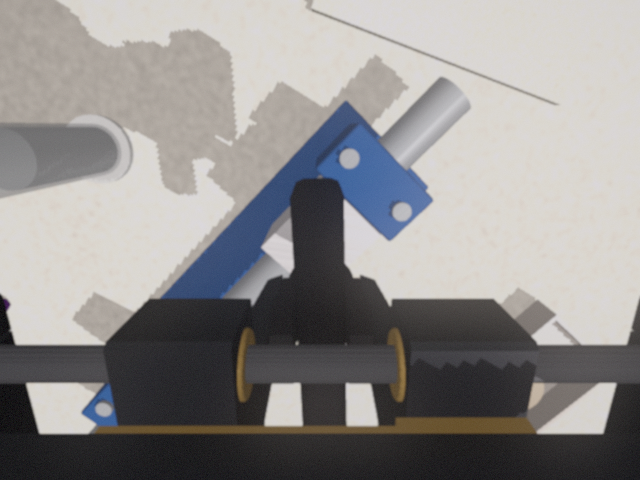

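Request:
play_rows:
  rows:
    - [[0,0,0],0.03]
    - [[0,0,0],0.06]
    - [[0,0,0],0.06]

```text
time_s: 20.6
eef_pos: [614.2, -197.1, 169.9]
eef_rot: [0.973, 0.233, 0.001, 0.001]
force: [1.1, 0.9, 5.1]
grip_width: 18.4
```

```bash
python3 -c "
from h import *
go(614,-197,170,0.348)"
```

```text
t 20.6 pos [ 614.2 -197.1  169.9] psi -1.101 j6 0.607 F [1.1 0.9 5.1] T [0.14 0.06 0.19] w 18.4
 shift cm [-0.009 -0.016 -0.009] dist 0.02 turn -1.449
```

Request:
play_rows:
  rows:
    - [[0,0,0],0.03]
    - [[0,0,0],0.06]
    - [[0,0,0],0.06]

```text
time_s: 20.98
eef_pos: [614.2, -197.1, 169.9]
eef_rot: [0.979, 0.203, 0.001, 0.001]
force: [0.4, -0.1, 6.8]
grip_width: 17.8
```

```bash
python3 -c "
from h import *
go(614,-197,170,0.348)"
```

```text
t 20.975 pos [ 614.2 -197.1  169.9] psi -1.161 j6 0.667 F [ 0.4 -0.1  6.8] T [0.13 0.09 0.1 ] w 17.8
 shift cm [-0.011 -0.014 -0.01 ] dist 0.02 turn -1.509
```

Request:
play_rows:
  rows:
    - [[0,0,0],0.03]
    - [[0,0,0],0.06]
    - [[0,0,0],0.06]

```text
time_s: 21.35
eef_pos: [614.2, -197.1, 169.9]
eef_rot: [0.985, 0.174, 0.001, 0.001]
force: [1.5, -0.0, 6.7]
grip_width: 18.1
```

```bash
python3 -c "
from h import *
go(614,-197,170,0.348)"
```

```text
t 21.35 pos [ 614.2 -197.1  169.9] psi -1.2211 j6 0.727 F [ 1.5 -0.   6.7] T [0.13 0.08 0.05] w 18.1
 shift cm [-0.012 -0.013 -0.011] dist 0.02 turn -1.569
```

```bash
python3 -c "
from h import *
st=sensors.observe()
im=snapshot('wrist');cv2.imwrite('pics/t_wrist2.png',up(im,200,160,440,310,3.3)[:,:,::-1])
im=snapshot('scene');cv2.imwrite('pics/t_scene2.png',up(im,180,210,250,290,7)[:,:,::-1])
pickle.dump(im,open('sc2.pkl','wb'))
go(614,-197,170,0.348)"
```

```text
t 21.45 pos [ 614.2 -197.1  169.9] psi -1.2208 j6 0.727 F [-0.1 -0.1  6.5] T [0.19 0.04 0.1 ] w 17.9
 shift cm [-0.01  -0.017 -0.01 ] dist 0.02 turn -1.569
```

View pics/t_wrist2.png

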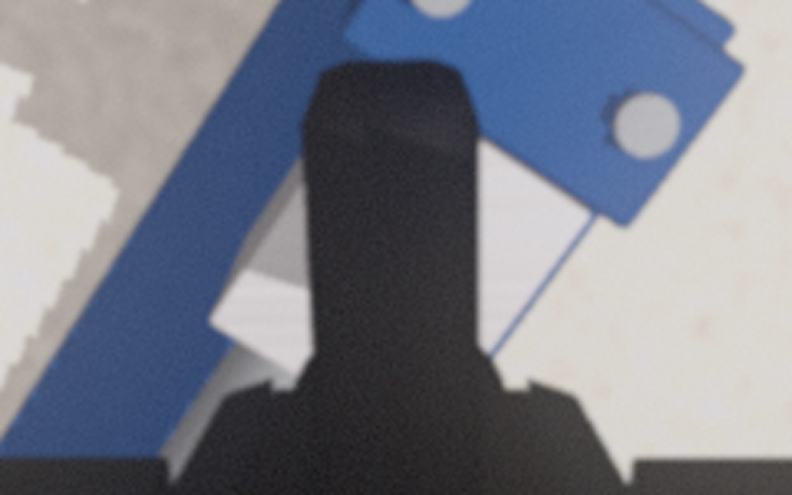

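View pics/t_scene2.png

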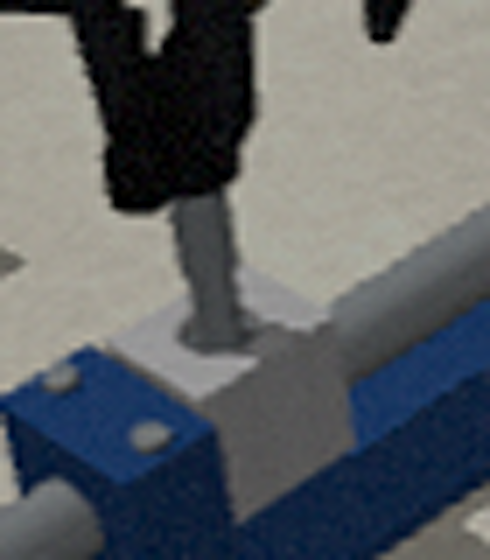

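Request:
play_rows:
  rows:
    - [[0,0,0],0.03]
    - [[0,0,0],0.06]
    - [[0,0,0],0.06]

```text
time_s: 21.82
eef_pos: [614.2, -197.1, 169.9]
eef_rot: [0.99, 0.144, 0.002, 0.001]
force: [0.8, 1.2, 5.7]
grip_width: 18.1
```

```bash
python3 -c "
from h import *
go(614,-197,170,0.348)"
```

```text
t 21.825 pos [ 614.2 -197.1  169.9] psi -1.2812 j6 0.787 F [0.8 1.2 5.7] T [0.23 0.08 0.08] w 18.1
 shift cm [-0.013 -0.015 -0.009] dist 0.02 turn -1.629
```

Request:
play_rows:
  rows:
    - [[0,0,0],0.03]
    - [[0,0,0],0.06]
    - [[0,0,0],0.09]
    - [[0,0,0],0.09]

```text
time_s: 22.32
eef_pos: [614.1, -197.1, 169.9]
eef_rot: [0.995, 0.1, 0.002, 0.001]
force: [-0.4, 1.0, 6.3]
grip_width: 18.2
```

```bash
python3 -c "
from h import *
go(614,-197,170,0.348)"
```

```text
t 22.325 pos [ 614.1 -197.1  169.9] psi -1.3713 j6 0.877 F [-0.4  1.   6.3] T [ 0.14  0.08 -0.02] w 18.2
 shift cm [-0.011 -0.017 -0.013] dist 0.02 turn -1.719
```

```bash
python3 -c "
from h import *
T=[]
for i in range(6):
    im=snapshot('wrist');T.append(sensors.observe()['torque'][2])
print(np.round(T,3),sensors.observe()['joint_torque'].round(2))
cv2.imwrite('pics/t_wrist3.png',up(im,200,160,440,310,3.3)[:,:,::-1])
go(614,-197,170,0.348)"
```

```text
[ 0.017  0.003  0.016 -0.051  0.004  0.022] [-5.000e-01 -5.029e+01 -2.004e+01 -1.800e-01 -9.000e-02  1.000e-02]
t 22.625 pos [ 614.1 -197.2  169.9] psi -1.371 j6 0.877 F [0.2 0.4 5.4] T [0.16 0.09 0.02] w 17.9
 shift cm [-0.01  -0.018 -0.014] dist 0.02 turn -1.719
```

View pics/t_wrist3.png

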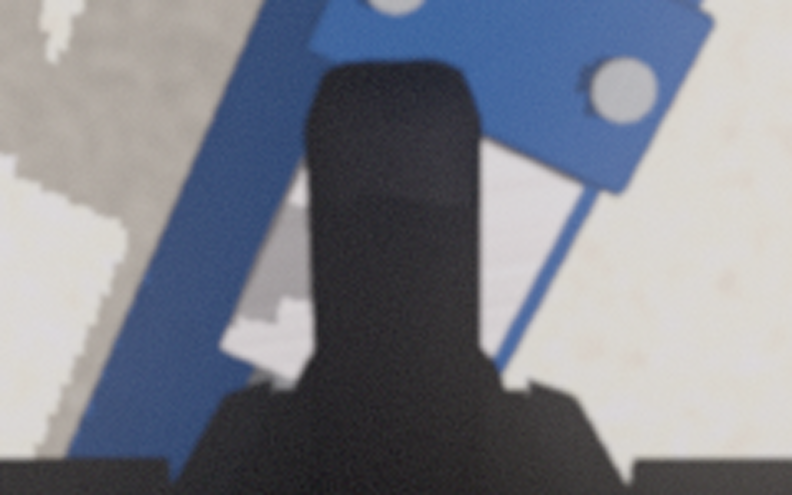

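Request:
play_rows:
  rows:
    - [[0,0,0],0.03]
    - [[0,0,0],0.06]

```text
time_s: 22.88
eef_pos: [614.2, -197.2, 169.9]
eef_rot: [0.998, 0.069, 0.002, 0.001]
force: [-0.1, 0.6, 5.6]
grip_width: 18.3
```

```bash
cat > tq.py <<'E'
from h import *
T=[];F=[]
for i in range(3):
    snapshot('wrist');s=sensors.observe();T.append(s['torque'][2]);F.append(s['force'])
M,p=pose(s);print(s['time_s'],'psi',round(p,3),'Tz',np.round(T,3),round(np.mean(T),3),'F',np.mean(F,0).round(1),'pos',s['eef_pos'].round(1),'w',round(s['grip_width'],1))
E
python3 tq.py
```

```text
23.025 psi -1.431 Tz [-0.025  0.021 -0.032] -0.012 F [0.3 0.8 5.9] pos [ 614.1 -197.2  169.9] w 18.2
```

Request:
play_rows:
  rows:
    - [[0,0,0],0.05]
    - [[0,0,0],0.1]
    - [[0,0,0],0.15]

```text
time_s: 23.4
eef_pos: [614.1, -197.3, 169.9]
eef_rot: [1.0, -0.006, 0.002, 0.001]
force: [-0.1, -0.4, 7.1]
grip_width: 17.9
```

```bash
python3 tq.py
```

```text
23.55 psi -1.581 Tz [ 0.034 -0.009 -0.01 ] 0.005 F [0.3 0.2 6.2] pos [ 614.1 -197.3  169.9] w 18.1
```

Request:
play_rows:
  rows:
    - [[0,0,0],0.04]
    - [[0,0,0],0.08]
    - [[0,0,0],0.12]

```text
time_s: 23.92
eef_pos: [614.1, -197.3, 169.9]
eef_rot: [0.998, -0.066, 0.002, 0.001]
force: [0.0, 0.5, 6.6]
grip_width: 18.0
```

```bash
python3 tq.py
```

```text
24.075 psi -1.701 Tz [ 0.037 -0.001  0.022] 0.019 F [0.8 0.3 6. ] pos [ 614.2 -197.3  169.9] w 17.8
```

Request:
play_rows:
  rows:
    - [[0,0,0],0.03]
    - [[0,0,0],0.06]

```text
time_s: 24.32
eef_pos: [614.1, -197.2, 169.9]
eef_rot: [0.995, -0.095, 0.002, 0.001]
force: [0.9, 0.9, 5.5]
grip_width: 17.9
```

```bash
python3 tq.py
```

```text
24.475 psi -1.761 Tz [0.051 0.046 0.006] 0.034 F [-0.   0.5  6.5] pos [ 614.2 -197.2  169.9] w 17.7
```

Request:
play_rows:
  rows:
    - [[0,0,0],0.03]
    - [[0,0,0],0.06]

```text
time_s: 24.72
eef_pos: [614.2, -197.2, 169.9]
eef_rot: [0.992, -0.125, 0.002, 0.001]
force: [-0.1, 0.8, 6.5]
grip_width: 18.1
```

```bash
python3 tq.py
```

```text
24.875 psi -1.821 Tz [0.085 0.095 0.083] 0.088 F [-0.1  0.7  6.5] pos [ 614.1 -197.2  169.9] w 18.0
```

Request:
play_rows:
  rows:
    - [[0,0,0],0.03]
    - [[0,0,0],0.06]

```text
time_s: 25.12
eef_pos: [614.1, -197.2, 169.9]
eef_rot: [0.988, -0.155, 0.002, 0.001]
force: [0.2, 0.2, 7.0]
grip_width: 18.2
```

```bash
python3 tq.py
```

```text
25.275 psi -1.881 Tz [0.221 0.146 0.121] 0.163 F [0.2 0.9 6.5] pos [ 614.2 -197.2  169.9] w 18.0
```

Request:
play_rows:
  rows:
    - [[0,0,0],0.03]
    - [[0,0,0],0.06]

```text
time_s: 25.52
eef_pos: [614.1, -197.2, 169.9]
eef_rot: [0.983, -0.184, 0.002, 0.001]
force: [0.2, -0.0, 6.8]
grip_width: 18.0
```

```bash
python3 tq.py
```

```text
25.675 psi -1.941 Tz [0.229 0.155 0.142] 0.175 F [0.7 0.2 5.8] pos [ 614.2 -197.2  169.9] w 17.4
```

Request:
play_rows:
  rows:
    - [[0,0,0],0.08]
    - [[0,0,0],0.16]
    - [[0,0,0],0.24]
    - [[0,0,0],0.32]
    - [[0,0,0],0.4]
    - [[0,0,0],0.48]
    - [[0,0,0],0.56]
    - [[0,0,0],0.62]

```text
time_s: 26.68
eef_pos: [614.0, -197.3, 169.9]
eef_rot: [0.879, -0.476, 0.002, 0.0]
force: [-0.5, -0.1, 6.7]
grip_width: 17.8
```

```bash
python3 tq.py; python3 -c "
from h import *
print(sensors.observe()['joint_pos'])
cv2.imwrite('pics/t_wrist4.png',up(snapshot('wrist'),200,160,440,310,3.3)[:,:,::-1])"
```

```text
26.825 psi -2.561 Tz [0.041 0.01  0.028] 0.026 F [ 0.  -0.4  6.8] pos [ 614.  -197.3  169.9] w 18.0
[-4.94015312e-01  5.96816670e-01  1.12434000e+00 -3.44722632e-04
  1.41684799e+00  2.06745287e+00]
```

View pics/t_wrist4.png

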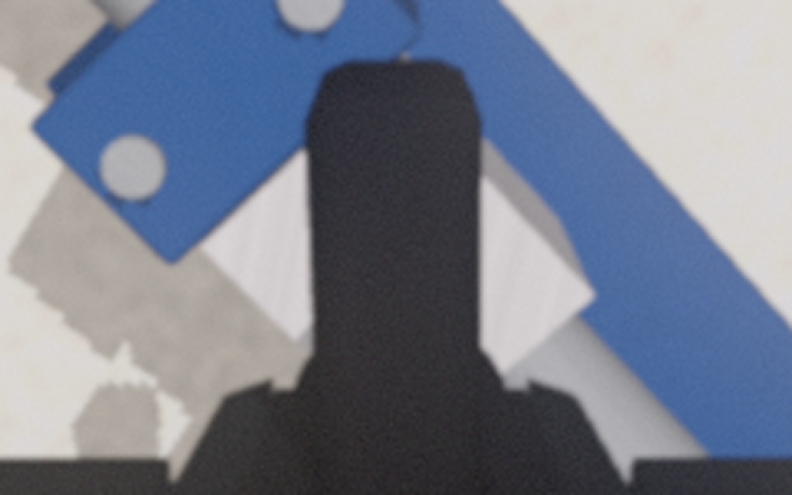

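Request:
play_rows:
  rows:
    - [[0,0,-0.1],0]
    - [[0,0,-0.15],0]

```text
time_s: 27.12
eef_pos: [613.7, -196.9, 170.0]
eef_rot: [0.88, -0.475, 0.001, -0.0]
force: [0.6, 0.5, 0.8]
grip_width: 17.8
```

Request:
play_rows:
  rows:
    - [[0,0,0],0]
    - [[0,0,0],0]
    - [[0,0,0],0]
    - [[0,0,0],0]
  claw: 60

```text
time_s: 27.62
eef_pos: [613.4, -196.8, 169.6]
eef_rot: [0.88, -0.475, -0.0, 0.0]
force: [0.4, -0.2, -0.3]
grip_width: 53.1
```

```bash
python3 tq.py
```

```text
27.775 psi -2.561 Tz [ 0.005 -0.015  0.006] -0.001 F [0.1 0.2 0.2] pos [ 613.4 -196.8  169.7] w 53.0
```

Request:
play_rows:
  rows:
    - [[0,0,-1],0]
    - [[0,0,-3],0]
    - [[0,0,-6],0]
    - [[0,0,-10],0]
    - [[0,0,-13],0]
    - [[0,0,-13],0]
    - [[0,0,-13],0]

```text
time_s: 28.65
eef_pos: [613.2, -196.6, 298.7]
eef_rot: [0.88, -0.475, -0.001, 0.0]
force: [0.4, -0.4, -0.0]
grip_width: 53.1
```

```bash
python3 -c "
from h import *
st=sensors.observe();D={'st':st}
for n in ('side','scene','wrist'):
    im=snapshot(n);D[n]=im
    cv2.imwrite(f'pics/r_{n}.png',(im if n=='wrist' else up(im,240,140,460,340,3.5) if n=='side' else up(im,150,170,410,360,3))[:,:,::-1])
    D[n,'k']=spotter.trace(n,'key_mid');print(n,[(round(a['p'],2),a['bbox']) for a in D[n,'k']][:4])
pickle.dump(D,open('r.pkl','wb'))
go(614,-197,300)"
```

```text
side [(0.88, [209.7, 229.6, 40.5, 40.5]), (0.74, [275.5, 233.8, 10.9, 53.6]), (0.6, [390.5, 225.3, 49.1, 40.9])]
scene [(0.72, [367.3, 210.9, 38.6, 43.9]), (0.69, [181.7, 216.4, 48.4, 46.1]), (0.56, [321.2, 208.4, 23.0, 47.9])]
wrist [(0.95, [367.2, 390.8, 18.6, 37.0])]
t 28.95 pos [ 613.4 -196.8  299.1] psi -2.561 j6 2.067 F [0.1 0.  0.7] T [ 0.04  0.08 -0.  ] w 52.9
 shift cm [ 0.054 -0.041 -0.088] dist 0.11 turn 0
```

View pics/r_scene.png

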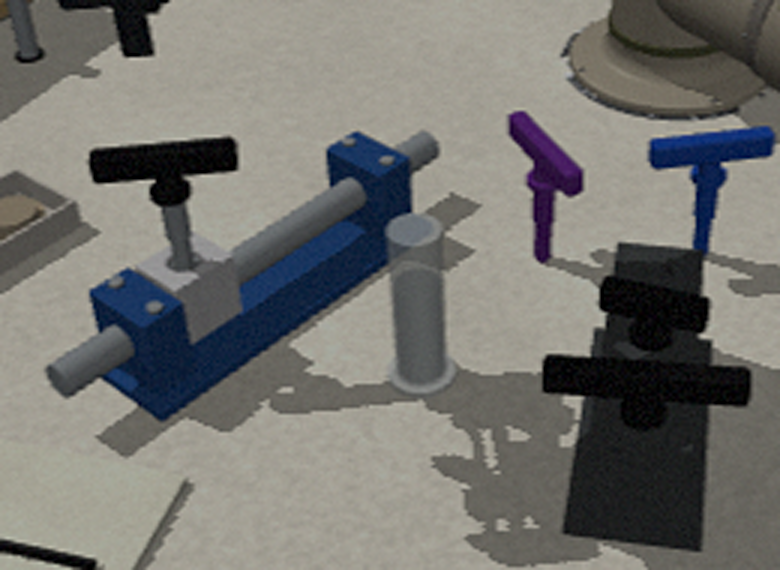

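View pics/r_side.png

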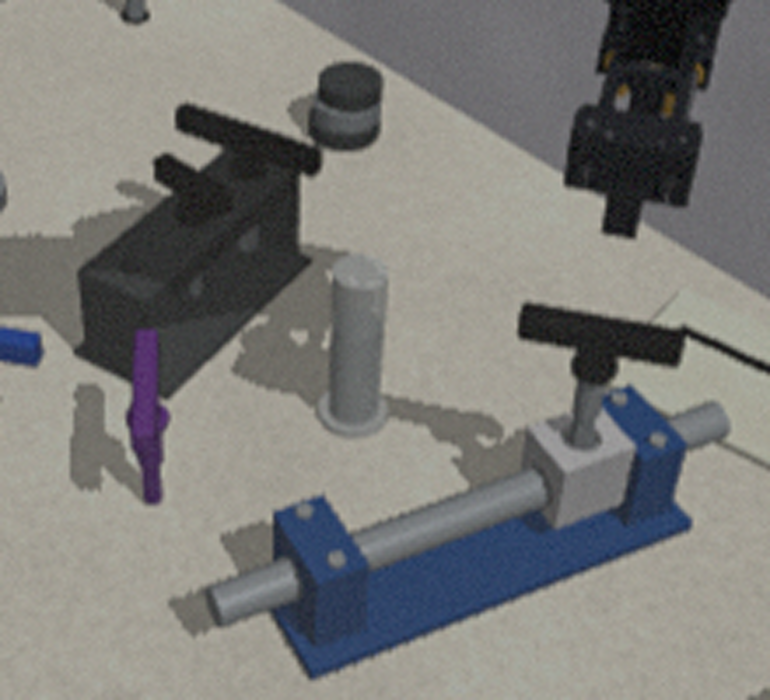

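View pics/r_wrist.png

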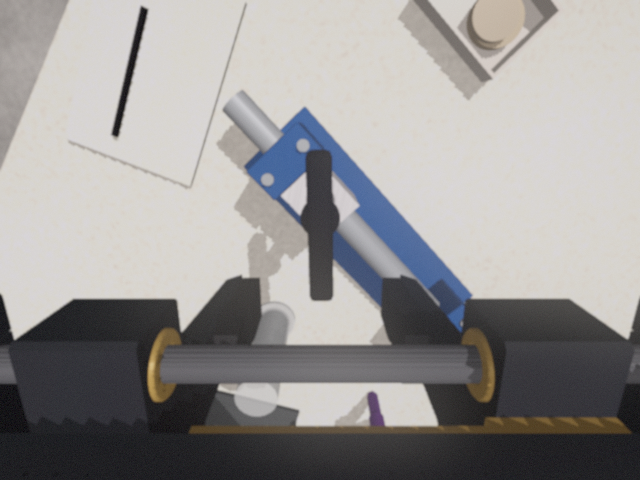

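Run:
```python
from fit import *
D=pickle.load(open('r.pkl','rb'))
def key(p):
    z=p[2]
    return place([box(-9,9,-55,55,z+105,z+129),cylz(10,z+90,z+106),cylz(16,z+85,z+91),cylz(10,z+45,z+86),cylz(8,90,z+46)],p[0],p[1],p[3]/100)
V=[]
for n,i in(('side',2),('scene',1)):
    V.append((n,upm(D[n,'k'][i]['region']),None,None))
print(fit(V,key,[614,-197,71,58],[4,4,5,10]))
go(613.6,-197,170)
```

```text
(array([ 615.17007829, -197.16650451,   69.65455263,   64.57128223]), np.float64(-0.8883726252861692), [np.float64(0.9043784599899346), np.float64(0.872366790582404)])
t 28.95 pos [ 613.4 -196.8  299.1] psi -2.561 j6 2.067 F [0.1 0.  0.7] T [ 0.04  0.08 -0.  ] w 52.9
 shift cm [ 0.045 -0.015 12.912] dist 12.91 turn 0
```

Request:
play_rows:
  rows:
    - [[0.02,0,4],0]
    - [[0.02,0,8],0]
    - [[0.02,0,11],0]
    - [[0.02,0,12.4],0]
    - [[0.02,0,12.9],0]
    - [[0.02,0,12.9],0]

```text
time_s: 29.7
eef_pos: [613.9, -197.1, 171.5]
eef_rot: [0.88, -0.475, 0.001, -0.0]
force: [0.3, 0.0, 0.2]
grip_width: 53.0
```

Request:
play_rows:
  rows:
    - [[0,0,0],0]
    - [[0,0,0],0]
    - [[0,0,0],0]
    - [[0,0,0],0]
    - [[0,0,0.1],0]
  claw: 10
  force: 45

```text
time_s: 30.32
eef_pos: [613.9, -197.2, 170.8]
eef_rot: [0.88, -0.475, 0.001, 0.0]
force: [-1.5, -0.8, 8.9]
grip_width: 18.1
```

```bash
python3 tq.py
```

```text
30.475 psi -2.561 Tz [-0.016  0.04   0.01 ] 0.012 F [-0.9  0.   6. ] pos [ 613.9 -197.1  170.9] w 18.3
```

Key regripped, pressed home with 6–8 N. Turn clockwise and see where the torque comes back.

Request:
play_rows:
  rows:
    - [[0,0,0],0.05]
    - [[0,0,0],0.1]
    - [[0,0,0],0.15]

```text
time_s: 30.85
eef_pos: [613.9, -197.1, 170.9]
eef_rot: [0.841, -0.54, 0.001, -0.0]
force: [-0.7, -0.3, 6.2]
grip_width: 17.9
```

```bash
python3 tq.py
```

```text
31.0 psi -2.711 Tz [ 0.072 -0.03  -0.02 ] 0.007 F [-0.7  0.4  6.2] pos [ 613.9 -197.1  170.8] w 17.9
```

Request:
play_rows:
  rows:
    - [[0,0,0],0.04]
    - [[0,0,0],0.08]
    - [[0,0,0],0.1]

```text
time_s: 31.38
eef_pos: [613.9, -197.0, 170.9]
eef_rot: [0.814, -0.581, 0.001, -0.0]
force: [-0.4, 1.0, 5.3]
grip_width: 17.6
```

```bash
python3 tq.py
```

```text
31.525 psi -2.811 Tz [ 0.029 -0.003 -0.001] 0.009 F [-0.6  0.1  6.4] pos [ 613.9 -197.   170.9] w 18.1
```

Request:
play_rows:
  rows:
    - [[0,0,0],0.03]
    - [[0,0,0],0.06]

```text
time_s: 31.78
eef_pos: [613.8, -197.0, 170.9]
eef_rot: [0.796, -0.606, 0.001, -0.0]
force: [-0.2, 0.5, 6.3]
grip_width: 18.3
```

```bash
python3 tq.py
```

```text
31.925 psi -2.871 Tz [0.076 0.117 0.134] 0.109 F [-1.1  1.   6.5] pos [ 613.8 -197.   170.8] w 17.9
```

Request:
play_rows:
  rows:
    - [[0,0,0],0.03]
    - [[0,0,0],0.06]

```text
time_s: 32.17
eef_pos: [613.8, -197.0, 170.8]
eef_rot: [0.777, -0.629, 0.001, -0.0]
force: [-1.5, 1.5, 6.5]
grip_width: 17.9
```

```bash
python3 tq.py
```

```text
32.325 psi -2.931 Tz [0.198 0.132 0.132] 0.154 F [-0.4  0.2  6. ] pos [ 613.8 -197.   170.8] w 18.0
```

```bash
python3 -c "
from h import *
cv2.imwrite('pics/t_wrist5.png',up(snapshot('wrist'),200,160,440,310,3.3)[:,:,::-1])"; python3 tq.py
```

```text
32.525 psi -2.931 Tz [0.13  0.13  0.111] 0.124 F [-0.6  1.2  5.8] pos [ 613.8 -197.   170.8] w 17.8
```

View pics/t_wrist5.png

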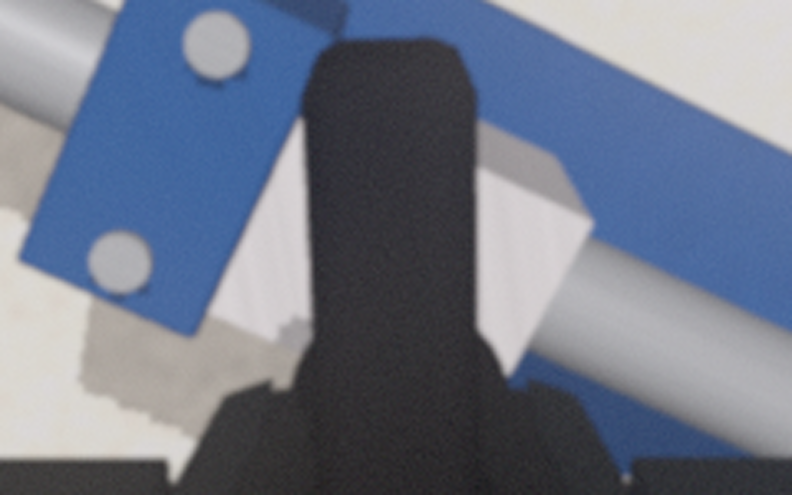

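Request:
play_rows:
  rows:
    - [[0,0,0],0.02]
    - [[0,0,0],0.04]
    - [[0,0,0],0.06]

```text
time_s: 32.9
eef_pos: [613.9, -196.9, 170.9]
eef_rot: [0.758, -0.652, 0.001, -0.0]
force: [0.1, 1.2, 6.1]
grip_width: 18.1
```

```bash
python3 tq.py;python3 tq.py
```

```text
33.05 psi -2.991 Tz [0.191 0.228 0.216] 0.212 F [-0.8  0.9  6.2] pos [ 613.8 -197.   170.9] w 18.1
33.2 psi -2.991 Tz [0.196 0.224 0.17 ] 0.196 F [-0.4  0.7  5.7] pos [ 613.9 -197.   170.9] w 17.6
```

Request:
play_rows:
  rows:
    - [[0,0,0],0.02]
    - [[0,0,0],0.04]
    - [[0,0,0],0.06]

```text
time_s: 33.58
eef_pos: [613.9, -196.9, 170.8]
eef_rot: [0.738, -0.674, 0.001, -0.0]
force: [-0.9, 1.2, 6.4]
grip_width: 18.3
```

```bash
python3 tq.py;python3 tq.py
```

```text
33.725 psi -3.051 Tz [0.194 0.223 0.244] 0.221 F [-0.7  0.9  5.8] pos [ 613.9 -196.9  170.8] w 18.1
33.875 psi -3.05 Tz [0.195 0.171 0.252] 0.206 F [-0.7  1.1  6.1] pos [ 613.8 -196.9  170.8] w 18.2
```

Request:
play_rows:
  rows:
    - [[0,0,0],0]
    - [[0,0,0],0]
    - [[0,0,0],0]
    - [[0,0,0],0]
  claw: 60

```text
time_s: 34.38
eef_pos: [613.5, -197.0, 169.6]
eef_rot: [0.738, -0.674, -0.0, 0.0]
force: [-0.2, 0.6, 0.1]
grip_width: 52.3
```

Request:
play_rows:
  rows:
    - [[0,0,-1],0]
    - [[0,0,-3],0]
    - [[0,0,-6],0]
    - [[0,0,-10],0]
    - [[0,0,-13],0]
    - [[0,0,-13],0]
    - [[0,0,-13],0]

```text
time_s: 35.25
eef_pos: [613.3, -196.9, 298.7]
eef_rot: [0.738, -0.674, -0.001, 0.0]
force: [0.2, 0.2, -1.0]
grip_width: 53.0
```

Run:
```python
from fit import *
st=sensors.observe();D={'st':st}
for n in ('side','scene','wrist'):
    im=snapshot(n);D[n]=im
    cv2.imwrite(f'pics/q_{n}.png',(im if n=='wrist' else up(im,240,140,460,340,3.5) if n=='side' else up(im,150,170,410,360,3))[:,:,::-1])
    D[n,'k']=spotter.trace(n,'key_mid');print(n,[(round(a['p'],2),a['bbox']) for a in D[n,'k']][:4])
pickle.dump(D,open('q.pkl','wb'))
def key(p):
    z=p[2]
    return place([box(-9,9,-55,55,z+105,z+129),cylz(10,z+90,z+106),cylz(16,z+85,z+91),cylz(10,z+45,z+86),cylz(8,90,z+46)],p[0],p[1],p[3]/100)
V=[]
for n in('side','scene'):
    for a in D[n,'k']:
        b=a['bbox'];c=(b[0]+b[2]/2,b[1]+b[3]/2);e=proj(n,[614,-197,160])[0]
        if np.hypot(*np.subtract(c,e))<25: V.append((n,upm(a['region']),None,None));break
print(len(V),fit(V,key,[614,-197,71,20],[4,4,5,20]))
go(614,-197,300)
```

```text
side [(0.78, [391.6, 221.5, 39.5, 46.2]), (0.64, [210.9, 231.7, 40.4, 39.8]), (0.64, [275.7, 234.2, 10.6, 50.4])]
scene [(0.81, [183.7, 216.6, 43.2, 42.8]), (0.68, [370.0, 210.9, 39.1, 45.8]), (0.68, [318.6, 205.7, 25.6, 49.0])]
wrist [(0.77, [303.0, 148.3, 37.0, 148.3])]
2 (array([ 614.41582467, -197.90741474,   68.70979664,   13.91742528]), np.float64(-0.8945663078265542), [np.float64(0.9236379874962787), np.float64(0.8654946281568299)])
t 35.55 pos [ 613.5 -196.9  299.1] psi -3.051 j6 2.557 F [-0.3 -0.3  0.8] T [0.07 0.06 0.01] w 53.3
 shift cm [ 0.012 -0.051 -0.088] dist 0.1 turn 0
```

View pics/q_scene.png

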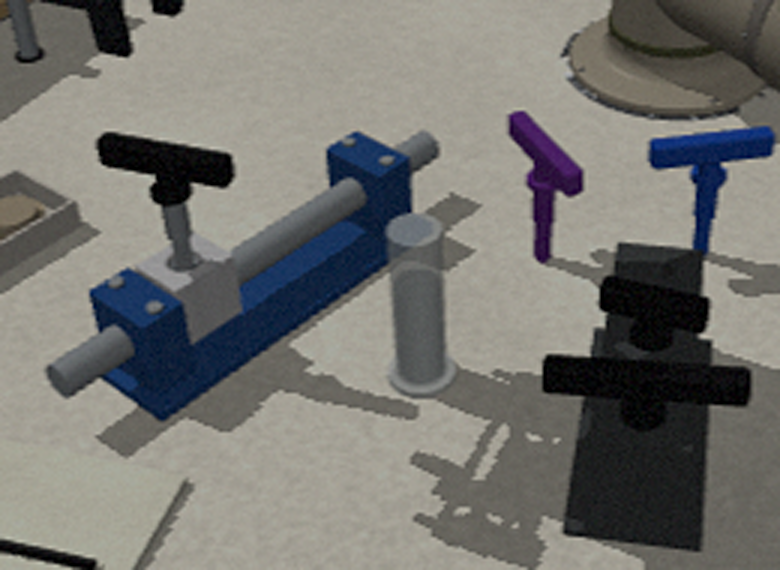

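View pics/q_side.png

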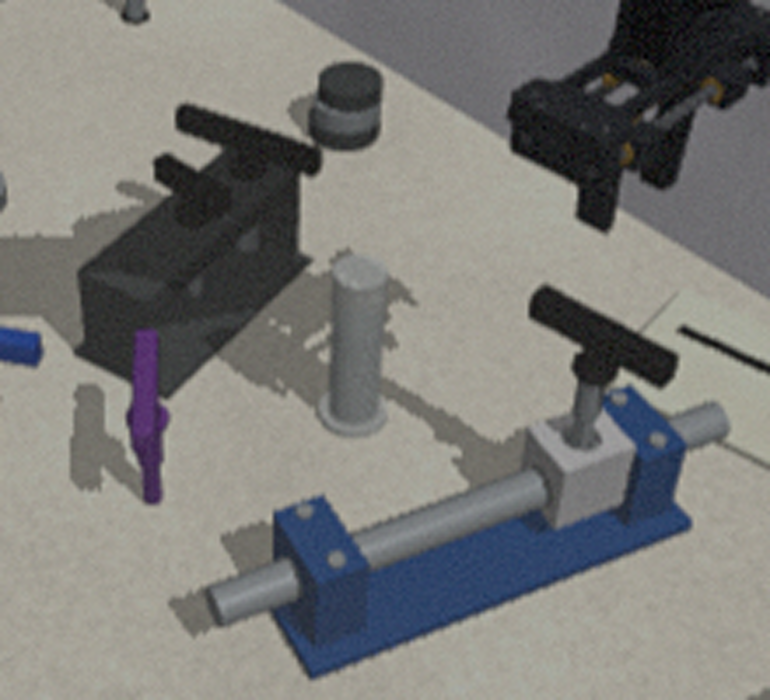

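View pics/q_wrist.png

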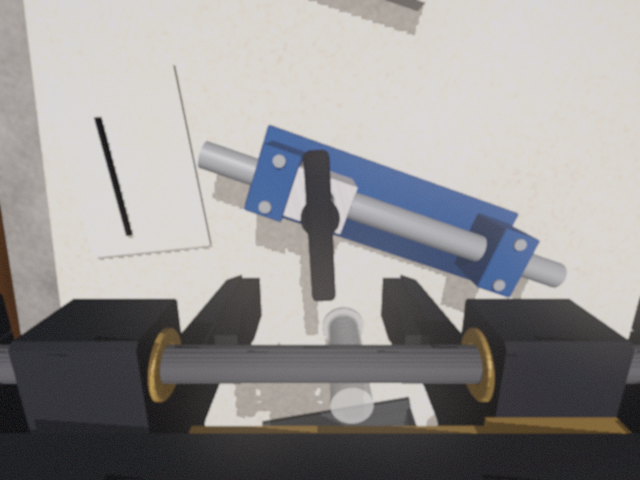

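```bash
python3 -c "
from h import *
print(workorder.sign_off())"
```

```text
the job is handed in; nothing more can be done
None
```

The job is handed in at about 35.5 s of the 61 s allowed. I never saw the two joint values directly, so the block gap and screw angle below are inferred from force, torque and pictures.

**What was done**
- **Block:** I pinched the clamp block and slid it about 57 mm. The tool then stopped moving while the force rose to 18 N, and the wrist picture afterwards put the gap at about 0 mm.
- **Key:** I took the black middle key from the rack, the one nearest the robot. Only a 110 mm handle fitted its outline. I left the blue and purple look-alikes alone.
- **Seating and turning:** The key went down freely to the socket floor, with the tip at about 71 mm and 7–9 N of contact, before any turning. I then turned the screw clockwise, let go of the key and raised the gripper clear.

**What the last checks showed**
- The key stands upright at about (614, −198) mm. The camera fit put its tip at 69–70 mm against the true 71 mm, which is within calibration error.
- The block still looks butted against the bearing block. The small and large keys and the cylinder looked undisturbed in the last pictures. The cell and the tray were mostly out of frame, but the arm did not go near them while working.

**What disagreed**
- **No hard stop felt:** On the first turn I felt no clear stop and went past it. The key appears to have slipped over the socket's flats twice, since the torque fell to zero and returned one sixth of a turn later.
- **Re-check:** I therefore gripped the key again and turned it clockwise until it held a steady 0.20–0.22 N m, above the screw's 0.12 N m friction.
- **Screw angle:** That torque, together with the socket angle, puts the screw at about 1.3 rad, its stop.

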